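Load and lock the parts tumbler, clear the packing into recycling

ROBOT

A 6-joint arm with a two-finger parallel gripper is mounted at the origin on the work surface. World frame = base frame: x ahead of the robot, y to its left, z up, the work surface at z = 0. Lengths are in m, angles in degrees, forces in N, time in s.
With the tool pointing down it reaches from about 0.4 to 0.825 m from the base axis. Payload 7 kg.
Tool frame: the origin (TCP) lies between the finger pads; the fingertips stand 19 mm ahead of it and the grasp point (between the pads) is the TCP; y points along the fingers, x is the direction in which the jaws open and shut, and the axes are right-handed (so a half turn about y gives the same grasp; the last joint's range is limited). The gripper opens to 88 mm and grips with 3 to 60 N. Pads are 19 mm wide; open, the fingers measure 130 mm over their backs; the gripper's body (78 mm by 193 mm) begins 47 mm behind the grasp point.
Start: joints at [88.184, 20.546, 0.682, 0, -70.136, -16.507], TCP at [0.212, 0.641, 0.207] pointing down, gripper open.
Joint ranges: [-176.03, 176.03], [-82.01, 121.73], [-58.28, 71.71], [-173.87, 95.51], [-174.79, -0.11], [-173.66, 173.66]. Speed limits (degrees/s): [136.94, 136.94, 172.46, 180, 180, 180].

INTERFACE

Orientations are given as [roll, pitch, yaw] about the fixed x, y, z axes, in that order (R = Rz(yaw) Ry(pitch) Rx(roll)).
In Python, from plant import r gives the robot as it stands. The module is installed in compiled form; this text tells all that it offers.
- The arm moves only by the tool jog_arm, never from a script. Its argument "steps" is a list of rows, each a list of 5 numbers: the closure, from 0 (fully open) to 1 (shut), then the shift along the tool's x, y, z in m, then the turn about the tool's y in degrees. In form: [[jaw, x, y, z, turn], ...]. A call has 1 to 12 rows; each row shifts and turns the commanded pose from where the row before left it, along the tool's axes as they then stand; what a row does not reach is not made up. A row lasts 1/12 s, in which the tool goes at most 41.7 mm and 7.16 degrees, less where a joint would pass 70% of its speed; a pose out of reach is approached as far as the arm can. A call with a gripper value outside its range is refused whole. The fingers move at their own pace and stop on an object; "squeeze" is the grip in N (left out, the last holds). Time passes only in rows, so rows that do not move let the fingers close. It gives the time, the measured TCP pose, the force and the opening at its end, in the units of the state.
- r.get_state(): the state, without advancing time (a new reading comes with each control period).
- r.capture(name): name is "scene" or "side" or "wrist"; returns a dict with "image" (384x512x3 uint8, red, green, blue), "vfov" (degrees; the focal length in pixels is half the picture's height over the tangent of half this angle, whatever the lens; pixels are square), "cx", "cy" (the principal point, pixels), "D" ([k1, k2, p1, p2, k3] as OpenCV has them; the pictures are not rectified), "R" (3x3) and "t" (3): a world point X has camera coordinates R X + t; the wrist camera has in their place "tool_from_camera" (4x4, takes a point from camera to tool coordinates, whose origin is the TCP and whose axes are the tool frame's). Camera axes: x right, y down, z forward; pixel columns grow to the right and rows downward; lengths in m; the calibration is good to about 2 mm. A picture is of the moment at which its call begins: read the wrist's pose just before it. There is no depth.
- r.close_job(): hands the job in, once; it reports no verdict.
The state is a dict: "time_s": time; "joints": joint angles; "qd": joint speeds; "joint_torque": joint torques, N m; "tcp_pos": TCP position; "eef_rot": TCP orientation; "contact_force": force on the tool from outside, world axes, zero at the start; "moment": the same for the moment, N m; "gripper_width": finger opening in m.
Only numpy, scipy, OpenCV 4.12 (cv2) and the standard library are available. Lean on these libraries where they do the work, as an engineer would, in place of code of your own. Each camera call takes 0.05 s, during which the arm holds its last target.

TASK

Put every brass socket on the bench into the tumbler's bowl, spread over its floor; then shut the lid flat and turn the lid's locking ring clockwise until it is hard against its stop. Also clear the packing: push every cardboard pad, sliding it without lifting it, off the bench's far edge so that it drops into the blue tote below, none into the yellow one; leave everything else on the bench where it is.

Things in the scene. Friction and masses are not known exactly. Their poses are not given: they have to be found in the camera images.
- socket_1: flanged brass caster socket, standing on its flange: flange 54 mm across and 6 mm thick, above it a plain barrel 36 mm across up to 66 mm height; about 160 g. Origin: centre of the flange's underside, z along the barrel. May be absent (None). All sockets are alike.
- socket_2: flanged brass caster socket, standing on its flange: flange 54 mm across and 6 mm thick, above it a plain barrel 36 mm across up to 66 mm height; about 160 g. Origin: centre of the flange's underside, z along the barrel. May be absent (None). All sockets are alike.
- socket_3: flanged brass caster socket, standing on its flange: flange 54 mm across and 6 mm thick, above it a plain barrel 36 mm across up to 66 mm height; about 160 g. Origin: centre of the flange's underside, z along the barrel. May be absent (None). All sockets are alike.
- socket_4: flanged brass caster socket, standing on its flange: flange 54 mm across and 6 mm thick, above it a plain barrel 36 mm across up to 66 mm height; about 160 g. Origin: centre of the flange's underside, z along the barrel. May be absent (None). All sockets are alike.
- pad_1: brown cardboard packing pad lying flat, 110 mm (its x) by 90 mm (its y) by 20 mm thick, stiff, about 60 g. Origin: centre of its underside. May be absent (None). All pads are alike; they slide easily on the bench.
- pad_2: brown cardboard packing pad lying flat, 110 mm (its x) by 90 mm (its y) by 20 mm thick, stiff, about 60 g. Origin: centre of its underside. May be absent (None). All pads are alike; they slide easily on the bench.
- pad_3: brown cardboard packing pad lying flat, 110 mm (its x) by 90 mm (its y) by 20 mm thick, stiff, about 60 g. Origin: centre of its underside. May be absent (None). All pads are alike; they slide easily on the bench.
- tumbler: parts tumbler, fixed to the bench: grey drive base with a white round bowl, 192 mm across at the rim, rim 135 mm above the bench. Origin: on the bowl's axis at bench height; its x points from the bowl's axis to the lid hinge, z up.
- bowl (a point): centre of the bowl's inner floor, 45 mm above the bench. The bowl is open above it: inside radius 82 mm at the floor, 90 mm at the rim, 90 mm deep, so the sockets must be spread over its floor, not stacked, for the lid to shut.
- lid (a joint): angle of the tumbler's grey round lid (rad): 0 = shut flat on the rim, grows as it opens up and back, 1.8 = as far open as it goes. It starts standing open, leaning a little back, and its stiff hinge keeps it where it is left; moving it takes about 2 to 4 N at its free edge. Lid disc radius 100 mm, 8 mm thick, centre 106 mm from the hinge line.
- lid_hinge (a point): middle of the lid's hinge line, level, 106 mm from the bowl's axis at the rim's height (136 mm); the line runs along the tumbler's y.
- lock_ring (a joint): turn of the black bayonet ring on the lid's outer face (rad): 0 = unlocked, grows as the ring turns clockwise seen from above (lid shut), pi/2 = locked, hard against its stop. It turns stiffly, about 2.5 N at a lug, and stays where it is left. Ring radius 88 mm, its face 14 mm above the lid disc; with the lid shut the ring's face is 158 mm above the bench. Unlocked, the lugs point to the red dots on the lid; locked, to the green dots.
- lug_a (a point): middle of the top of one orange grip lug on the ring, 70 mm from the ring's axis: an upright block 34 mm long (radial), 16 mm thick, standing 35 mm above the ring's face (top 193 mm above the bench with the lid shut). At ring value 0 it lies 135 degrees anticlockwise from the tumbler's x (towards the hinge).
- lug_b (a point): the same for the opposite lug, 45 degrees clockwise from the tumbler's x at ring value 0; it ends 135 degrees clockwise from the tumbler's x.
- bench_edge (a point): a point on the straight far edge of the bench top, which runs along y at this x; the totes stand below it.
- tote_blue: blue recycling tote, open on top, 300 mm (x) by 272 mm (y) by 120 mm deep, walls 6 mm, standing on a trolley below the bench's far edge, its sides along x and y; its rim is 55 mm below the bench top and its near side reaches 30 mm under the bench. Origin: middle of its near rim (top of the wall nearest the robot, under the bench); its x points away from the robot across its mouth.
- tote_yellow: yellow stock tote of the same size beside the blue one, with an 18 mm gap; nothing goes in it. Origin likewise.
- jar: small green glass jar, 60 mm across, 85 mm tall, standing between the tumbler and the bench's far edge; to be left alone. Origin: centre of its underside.
- tape_roll: roll of brown packing tape lying flat, 100 mm across, 48 mm tall; to be left alone. Origin: centre of its underside.
- screwdriver: screwdriver, 190 mm long, lying flat; to be left alone. Origin: centre of its underside.
- caliper: digital caliper, 200 mm long, lying flat; to be left alone. Origin: centre of its underside.
- small_bin: small yellow parts bin, 150 x 105 x 60 mm; to be left alone. Origin: centre of its underside.
- carton: closed carton, 110 x 80 x 70 mm; to be left alone. Origin: centre of its underside.
- marker: white marker pen with a red cap, 130 mm long, 16 mm thick, lying flat; to be left alone. Origin: centre of its underside.

How it is judged:
By the outcome, as a careful person would: the job done as asked, in the order asked, and still so for the second after the job is handed in, with the robot touching nothing.
Of socket_1, socket_2, socket_3, socket_4 only 2 to 4 are there at a start; the rules pass over those that are not, and their reading is None.
Of pad_1, pad_2, pad_3 only 2 to 3 are there at a start; the rules pass over those that are not, and their reading is None.
At some moment in a run one of socket_1, socket_2, socket_3, socket_4, pad_1, pad_2, pad_3 may be knocked a few centimetres aside while the robot is not near it.
It also fails if it takes over 210 s, if anything falls off the work surface, if the arm or the gripper's body presses on something with over 40 N, if the wrist force passes 120 N, or if a joint passes its speed limit or range.

## Working session

There is one attempt and no reset: what is moved stays moved. The work goes in short steps, Python scripts to look and compute and a tool call to move; the robot and the scene stay as the last step left them, time stands still between calls to the robot, and variables do not carry over. Pictures are saved under pics/ and viewed, and the job is handed in when it is done.

Besides the shell and the picture viewer there is one more tool, called after "Request:" by a JSON object that holds its "fn" and its "kwargs". jog_arm: Moves the arm, as the interface text tells. Its arguments: {"type":"object","properties":{"steps":{"type":"array","items":{"type":"array","items":{"type":"number"}}},"squeeze":{"type":"number"}},"required":["steps"]}

```bash
mkdir -p pics; cat > h.py <<'E'
import numpy as np,cv2
from plant import r
from scipy.spatial.transform import Rotation as Ro
def save(n,tag):
    s=r.get_state(); c=r.capture(n); c['tcp']=s['tcp_pos'];c['rot']=s['eef_rot']
    cv2.imwrite(f'pics/{tag}.png',c['image'][:,:,::-1]); np.save(f'pics/{tag}.npy',c,allow_pickle=True); return c
def load(tag): return np.load(f'pics/{tag}.npy',allow_pickle=True).item()
def cam(c):
    H=c['image'].shape[0]; f=H/2/np.tan(np.radians(c['vfov'])/2)
    K=np.array([[f,0,c['cx']],[0,f,c['cy']],[0,0,1.]])
    if 'R' in c and c.get('R') is not None: R,t=np.array(c['R']),np.array(c['t'])
    else:
        T=np.eye(4);T[:3,:3]=Ro.from_euler('xyz',c['rot'],degrees=True).as_matrix();T[:3,3]=c['tcp']
        W=np.linalg.inv(T@np.array(c['tool_from_camera']));R,t=W[:3,:3],W[:3,3]
    return K,np.array(c['D'],float),R,t
def ray(c,px):
    K,D,R,t=cam(c); p=cv2.undistortPoints(np.array(px,float).reshape(-1,1,2),K,D).reshape(-1,2)
    d=np.c_[p,np.ones(len(p))]@R; return -R.T@t,d
def plane(c,px,z):
    o,d=ray(c,px); return o+d*((z-o[2])/d[:,2])[:,None]
def proj(c,X):
    K,D,R,t=cam(c); return cv2.projectPoints(np.array(X,float).reshape(-1,3),cv2.Rodrigues(R)[0],t,K,D)[0].reshape(-1,2)
E
python3 - <<'E'
from h import *
print(r.get_state())
for n in ['scene','side','wrist']:
    c=save(n,n+'0'); K,D,R,t=cam(c); print(n,c['vfov'],D,'pos',-R.T@t,'fwd',R[2])
E
```

```text
{'time_s': 0.0, 'joints': array([ 8.81850579e+01,  2.05893178e+01,  6.32618084e-01, -1.96655055e-02,
       -7.01349609e+01, -1.65067933e+01]), 'qd': array([-0.09788348,  0.02321152,  0.0960893 ,  0.03523672,  0.08192743,
       -0.03635025]), 'joint_torque': array([ 1.67765702e-04, -5.82711446e+01,  2.93071425e+01,  6.99704468e+00,
        7.23727353e-03, -1.47802734e-04]), 'tcp_pos': array([0.21205625, 0.64027047, 0.20593926]), 'eef_rot': array([-8.99916790e+01, -9.31359490e-02, -1.08328439e+02]), 'contact_force': array([ 0.27852341, -0.61732199, -0.75800688]), 'moment': array([-0.06457233,  0.01218687,  0.00078754]), 'gripper_width': 0.08740968508573034}
scene 43.454729662438865 [-0.13854394  0.          0.          0.          0.        ] pos [ 1.13753146 -0.80881161  1.12151779] fwd [-0.43318986  0.54936472 -0.71452428]
side 43.988719574591556 [-0.09448167  0.          0.          0.          0.        ] pos [-0.08851687  1.10503914  1.06049413] fwd [ 0.37321511 -0.69886744 -0.61015963]
wrist 69.2033760248338 [0.00593938 0.         0.         0.         0.        ] pos [0.27906471 0.61873937 0.38296687] fwd [-0.25221099  0.08225877 -0.96416965]
```

View pics/scene0.png

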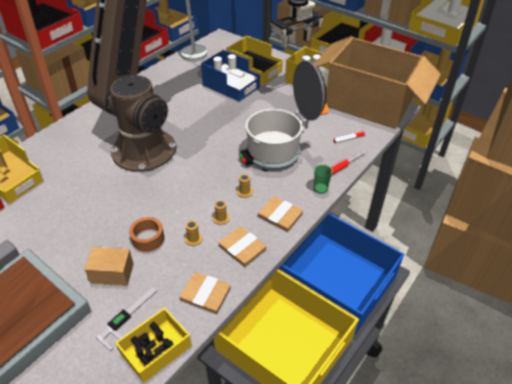

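View pics/side0.png

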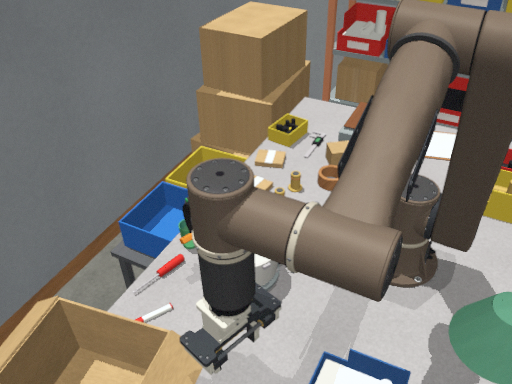

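View pics/wrist0.png

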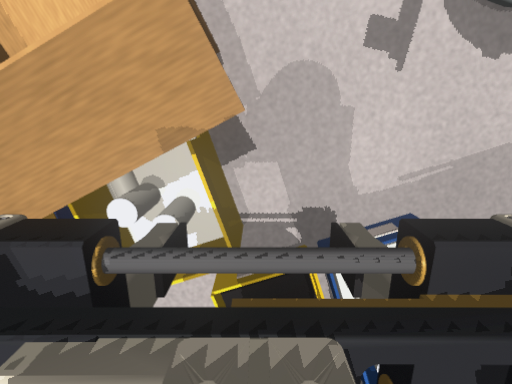

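The scene view shows 3 sockets at about (192,233), (220,212) and (244,186), 3 pads at about (205,291), (242,245) and (280,212), and the tumbler with its lid open at (275,135). Blue is the farther tote. I'll measure these now.

```bash
python3 - <<'E'
from h import *
c=load('scene0'); im=c['image']
big=cv2.resize(im[80:330,80:430],None,fx=2.25,fy=2.25,interpolation=cv2.INTER_CUBIC); cv2.imwrite('pics/big0.png',big[:,:,::-1])
hsv=cv2.cvtColor(im,cv2.COLOR_RGB2HSV)
print('px',im[245,232],hsv[245,232],im[233,193],hsv[233,193])
K,D,R,t=cam(c)
# rough positions
for n,p,z in [('jar',(322,190),0),('rollc',(147,232),.048),('sock1',(192,242),0),('s2',(220,220),0),('s3',(244,192),0),('pad',(205,291),.02),('pad',(242,245),.02),('pad',(280,212),.02),('bowlrim c',(275,124),.135),('bin',(155,350),0.06),('carton',(110,262),.07),('edge',(385,175),0),('edge',(230,310),0),('edge',(400,128),0),('blue corner near',(333,217),-.055),('b',(402,262),-.055),('b',(283,266),-.055),('b',(360,308),-.055),('y',(281,275),-.055),('y',(357,322),-.055),('y',(217,335),-.055)]:
    print(n,plane(c,[p],z).round(3))
E
```

```text
px [235 216 185] [ 19  54 235] [132  93  47] [ 16 164 132]
jar [[0.623 0.223 0.   ]]
rollc [[ 0.337 -0.286  0.048]]
sock1 [[ 0.436 -0.205  0.   ]]
s2 [[ 0.445 -0.086  0.   ]]
s3 [[0.426 0.056 0.   ]]
pad [[ 0.593 -0.319  0.02 ]]
pad [[ 0.571 -0.133  0.02 ]]
pad [[0.582 0.041 0.02 ]]
bowlrim c [[0.391 0.269 0.135]]
bin [[ 0.631 -0.537  0.06 ]]
carton [[ 0.352 -0.435  0.07 ]]
edge [[0.756 0.421 0.   ]]
edge [[ 0.675 -0.313  0.   ]]
edge [[0.68 0.7  0.  ]]
blue corner near [[ 0.695  0.189 -0.055]]
b [[ 0.961  0.161 -0.055]]
b [[ 0.68  -0.074 -0.055]]
b [[ 0.938 -0.06  -0.055]]
y [[ 0.695 -0.104 -0.055]]
y [[ 0.954 -0.104 -0.055]]
y [[ 0.675 -0.371 -0.055]]
```

View pics/big0.png

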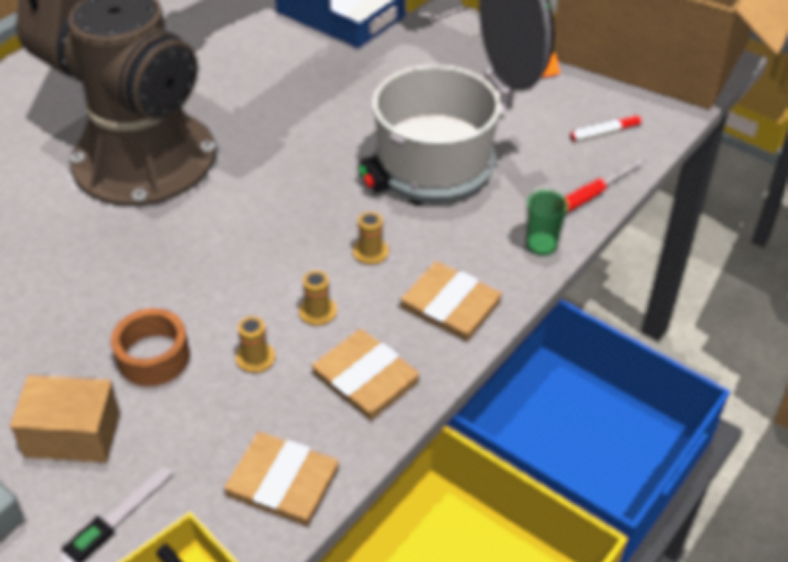

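```bash
python3 - <<'E'
from h import *
c=load('wrist0'); print(np.array(c['tool_from_camera']).round(3)); print(Ro.from_euler('xyz',c['rot'],degrees=True).as_matrix().round(3))
c=load('scene0'); im=c['image']
hsv=cv2.cvtColor(im,cv2.COLOR_RGB2HSV)
z=cv2.resize(im[40:190,220:350],None,fx=4,fy=4,interpolation=cv2.INTER_CUBIC); cv2.imwrite('pics/tum0.png',z[:,:,::-1])
# brown mask
m=cv2.inRange(hsv,(8,70,90),(22,255,255)); m[:, :150]=0
m[:160]=0; m[:,310:]=0;m[320:]=0
n,l,st,ce=cv2.connectedComponentsWithStats(m)
for i in range(1,n):
    if st[i][4]>40: print(st[i],ce[i])
# edge: gray->dark along columns; sample gray rows
g=cv2.cvtColor(im,cv2.COLOR_RGB2GRAY)
for x0 in [345,360,375]:
    col=g[130:230,x0].astype(int); print(x0,col.tolist())
E
```

```text
[[ 1.    -0.001 -0.    -0.   ]
 [-0.    -0.265  0.964 -0.177]
 [-0.001 -0.964 -0.265  0.07 ]
 [ 0.     0.     0.     1.   ]]
[[-0.314 -0.     0.949]
 [-0.949 -0.001 -0.314]
 [ 0.001 -1.     0.   ]]
[150 160  16   8  77] [155.35064935 162.44155844]
[237 174  16  24 265] [244.30566038 186.67169811]
[258 196  45  35 640] [280.2828125 213.3859375]
[213 200  17  25 290] [220.55172414 213.53448276]
[150 217  14  34 320] [155.76875  233.615625]
[185 221  18  25 310] [192.5483871  234.26129032]
[219 226  29  26 316] [232.37341772 237.70253165]
[231 239  35  27 430] [250.23488372 252.27209302]
[231 269  50  51  94] [255.81914894 292.14893617]
[180 272  50  41 919] [205.08378672 292.4265506 ]
345 [187, 187, 186, 186, 195, 221, 239, 243, 233, 200, 166, 166, 179, 186, 189, 187, 186, 184, 183, 184, 183, 184, 182, 182, 182, 184, 184, 181, 171, 152, 126, 106, 103, 100, 95, 85, 90, 112, 144, 168, 176, 180, 180, 180, 182, 183, 184, 185, 185, 185, 184, 183, 183, 185, 187, 186, 186, 183, 172, 154, 130, 107, 100, 103, 104, 105, 108, 108, 108, 104, 102, 101, 103, 104, 105, 106, 108, 107, 107, 105, 105, 1
[... 345 characters left out ...]
195, 202, 202, 199, 196, 195, 196, 195, 192, 189, 187, 188, 191, 191, 191, 189, 186, 185, 187, 191, 190, 189, 186, 185, 187, 188, 190, 188, 187, 184, 185, 188, 191, 181, 156, 125, 112, 111, 111, 109, 109, 109, 112, 124, 150, 176, 181, 171, 153]
375 [189, 188, 188, 187, 186, 187, 186, 186, 188, 187, 186, 187, 188, 189, 189, 188, 188, 187, 189, 191, 191, 192, 191, 189, 186, 178, 161, 135, 112, 99, 93, 89, 86, 84, 93, 115, 142, 157, 161, 162, 161, 159, 158, 157, 156, 155, 155, 154, 154, 154, 149, 142, 132, 121, 109, 97, 85, 77, 73, 65, 55, 47, 41, 39, 40, 38, 37, 37, 40, 39, 39, 40, 39, 38, 39, 40, 40, 39, 36, 38, 39, 40, 39, 38, 39, 39, 40, 40, 39, 37, 39, 42, 41, 41, 44, 48, 59, 82, 110, 135]
```

View pics/tum0.png

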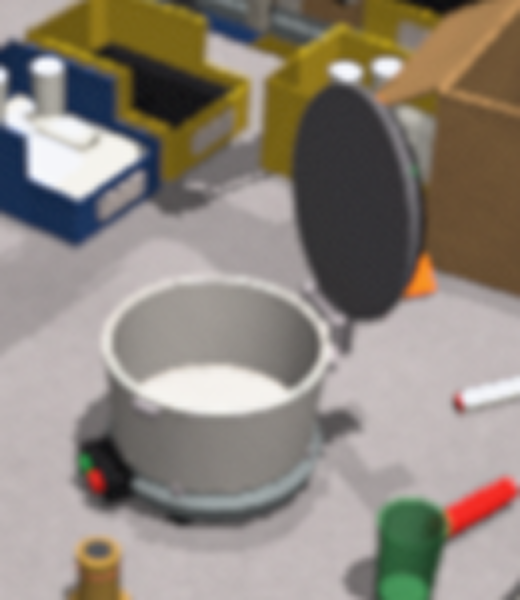

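```bash
python3 - <<'E'
from h import *
c=load('scene0')
P=lambda p,z: plane(c,[p],z)[0].round(4)
print('edge',P((375,156.5),0),P((360,173),0),P((345,190.3),0),P((231,310),0))
rim=[(103,345),(332,350),(215,276),(215,415),(130,300),(300,300),(130,390),(300,395)]
rim=[(a/4+220,b/4+40) for a,b in rim]
print('rim',plane(c,rim,.135).round(3))
h=P((301.7,118.8),.136); print('hinge',h)
# flat pads corners: from big (x/2.25+80)
B=lambda x,y:(x/2.25+80,y/2.25+80)
for cs in [[(438,262),(501,294),(467,331),(402,299)],[(362,330),(419,378),(372,409),(313,370)],[(262,432),(338,465),(309,515),(225,485)]]:
    Q=plane(c,[B(*q) for q in cs],.02); print('pad',Q.mean(0).round(3),[round(float(np.linalg.norm(Q[i]-Q[i-1])),3) for i in range(4)],[round(float(np.degrees(np.arctan2(*(Q[i]-Q[i-1])[[1,0]]))),0) for i in range(4)])
# socket tops
for q in [(251,325),(316,279),(370,220)]: print('sock top',P(B(*q),.066))
for q in [(254,352),(318,303),(370,244)]: print('flange c?',P(B(*q),.006))
print('box corner',P((322,103),0), P((392,125),0))
# tote
for n,q in [('bl',B(563,303)),('bl far',B(727,393)),('bl nr',B(458,420)),('bl farR',B(632,528)),('y',B(450,430)),('y',B(626,540))]: print(n,P(q,-.055))
E
```

```text
edge [0.6826 0.4865 0.    ] [0.6826 0.3753 0.    ] [0.6846 0.2692 0.    ] [ 0.6772 -0.3118  0.    ]
rim [[0.321 0.198 0.135]
 [0.476 0.312 0.135]
 [0.336 0.337 0.135]
 [0.45  0.182 0.135]
 [0.3   0.263 0.135]
 [0.415 0.354 0.135]
 [0.376 0.165 0.135]
 [0.489 0.246 0.135]]
hinge [0.4459 0.3489 0.136 ]
pad [0.583 0.044 0.02 ] [0.088, 0.105, 0.084, 0.104] [92.0, 2.0, -89.0, -176.0]
pad [ 0.573 -0.132  0.02 ] [0.093, 0.111, 0.078, 0.099] [86.0, -9.0, -102.0, 179.0]
pad [ 0.594 -0.316  0.02 ] [0.087, 0.107, 0.077, 0.11] [102.0, 11.0, -76.0, -163.0]
sock top [ 0.4317 -0.1932  0.066 ]
sock top [ 0.4443 -0.0789  0.066 ]
sock top [0.4291 0.0559 0.066 ]
flange c? [ 0.4275 -0.1908  0.006 ]
flange c? [ 0.4371 -0.0706  0.006 ]
flange c? [0.4209 0.0651 0.006 ]
box corner [0.355  0.6503 0.    ] [0.6472 0.6973 0.    ]
bl [ 0.682   0.1921 -0.055 ]
bl far [ 0.9509  0.1893 -0.055 ]
bl nr [ 0.683 -0.075 -0.055]
bl farR [ 0.9507 -0.0771 -0.055 ]
y [ 0.6841 -0.0948 -0.055 ]
y [ 0.9533 -0.0964 -0.055 ]
```

Request:
{"fn": "jog_arm", "kwargs": {"steps": [[0, 0, -0.021, 0, 7], [0, 0, -0.021, 0, 7], [0, 0, -0.021, 0, 7], [0, 0, -0.021, 0, 7], [0, 0, -0.021, 0, 7], [0, 0, -0.021, 0, 7], [0, 0, -0.021, 0, 7], [0, 0, -0.021, 0, 7], [0, 0, -0.021, 0, 7], [0, 0, -0.021, 0, 7], [0, 0, -0.021, 0, 7], [0, 0, -0.021, 0, 7]], "squeeze": 20}}

```text
time_s: 1.15
tcp_pos: [0.2121, 0.6405, 0.4596]
eef_rot: [-90.0, -0.0, 167.3]
contact_force: [-0.1, 0.8, 0.9]
gripper_width: 0.0872
```

```bash
cat >> h.py <<'E'
def fitc(P):
    A=np.c_[2*P[:,:2],np.ones(len(P))]; s=np.linalg.lstsq(A,(P[:,:2]**2).sum(1),rcond=None)[0]
    return s[:2],np.sqrt(s[2]+s[0]**2+s[1]**2)
def rot(): return Ro.from_euler('xyz',r.get_state()['eef_rot'],degrees=True).as_matrix()
def to(x,y,z=None):
    s=r.get_state();T=rot();p=np.array(s['tcp_pos']);d=np.array([x,y,p[2] if z is None else z])-p
    print('t',round(s['time_s'],2),'tcp',p.round(4),'phi',round(float(np.degrees(np.arctan2(T[1,2],T[0,2]))),2),'tool delta',(T.T@d).round(4),'F',np.array(s['contact_force']).round(1),'w',round(s['gripper_width'],4))
E
python3 - <<'E'
from h import *
c=load('scene0')
rim=[(103,345),(332,350),(215,276),(215,415),(130,300),(300,300),(130,390),(300,395)]
print(fitc(plane(c,[(a/4+220,b/4+40) for a,b in rim],.135)))
print(r.get_state()['joints'].round(1)); to(.43,.06)
E
```

```text
(array([0.39458277, 0.26016015]), np.float64(0.0959859004044419))
[  88.2   18.6   29.6   -0.  -101.  -100.9]
t 1.15 tcp [0.2121 0.6405 0.4596] phi -102.67 tool delta [-3.399e-01  2.000e-04  5.186e-01] F [-0.1  0.8  0.9] w 0.0872
```

Request:
{"fn": "jog_arm", "kwargs": {"steps": [[0, -0.0213, 0, 0.0324, 0], [0, -0.0213, 0, 0.0324, 0], [0, -0.0213, 0, 0.0324, 0], [0, -0.0213, 0, 0.0324, 0], [0, -0.0213, 0, 0.0324, 0], [0, -0.0213, 0, 0.0324, 0], [0, -0.0213, 0, 0.0324, 0], [0, -0.0213, 0, 0.0324, 0], [0, -0.0213, 0, 0.0324, 0], [0, -0.0213, 0, 0.0324, 0], [0, 0, 0, 0, 0]]}}

```text
time_s: 2.07
tcp_pos: [0.3523, 0.2737, 0.4605]
eef_rot: [-90.1, 0.1, 167.5]
contact_force: [-0.7, 0.4, 0.7]
gripper_width: 0.0873
```

```bash
python3 - <<'E'
from h import *
to(.43,.06); save('wrist','w1'); save('side','s1')
E
```

```text
t 2.07 tcp [0.3523 0.2737 0.4605] phi -102.5 tool delta [-0.1221 -0.0002  0.1918] F [-0.7  0.4  0.7] w 0.0873
```

View pics/w1.png

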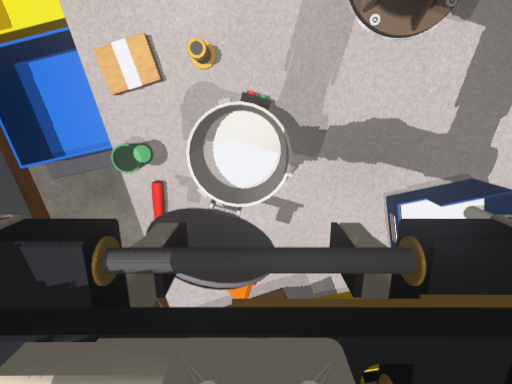

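View pics/s1.png

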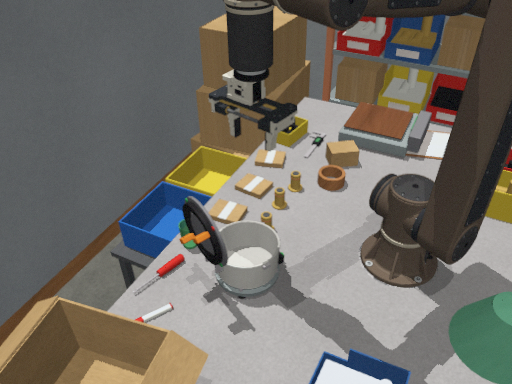

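```bash
python3 - <<'E'
from h import *
c=load('w1')
rim=[(187,152),(291,152),(239,102),(239,205),(203,115),(276,117),(202,188)]
print(fitc(plane(c,rim,.135)), plane(c,[(226,208),(256,98)],.136))
print('sock top',plane(c,[(198,46)],.066),'jar',plane(c,[(124,158)],0.0),'pad',plane(c,[(128,64)],.02))
im=c['image']; cv2.imwrite('pics/w1z.png',cv2.resize(im[20:220,90:310],None,fx=3,fy=3,interpolation=cv2.INTER_CUBIC)[:,:,::-1])
s=load('s1')['image']; cv2.imwrite('pics/s1z.png',cv2.resize(s[140:310,150:330],None,fx=3.4,fy=3.4,interpolation=cv2.INTER_CUBIC)[:,:,::-1])
E
```

```text
(array([0.3851123 , 0.26445082]), np.float64(0.09337209476169807)) [[0.43284006 0.35534529 0.136     ]
 [0.33386559 0.17475836 0.136     ]]
sock top [[0.41861321 0.05819578 0.066     ]] jar [[0.65764203 0.22838018 0.        ]] pad [[0.57348566 0.04756505 0.02      ]]
```

View pics/w1z.png

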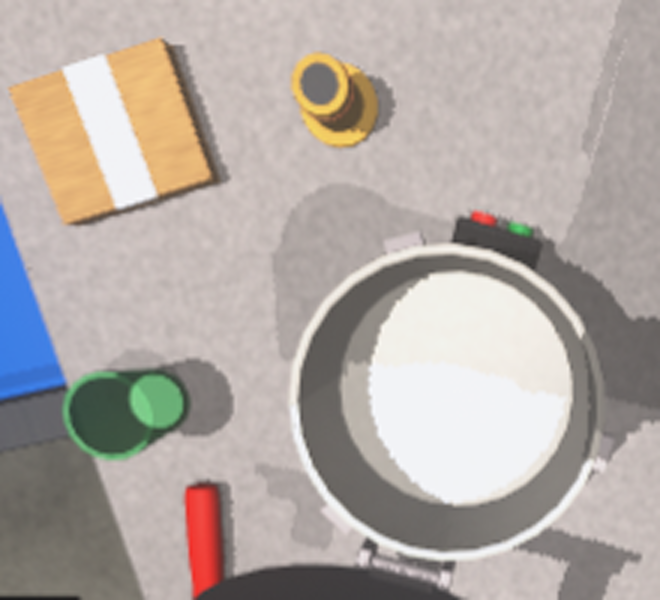

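View pics/s1z.png

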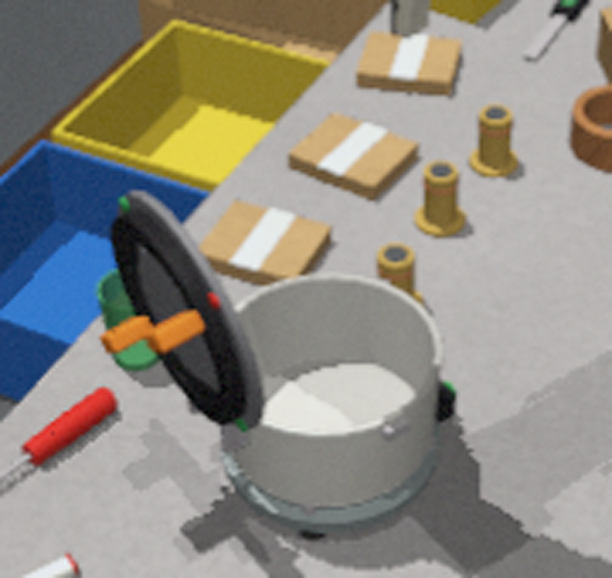

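```bash
python3 - <<'E'
from h import *
c=load('s1'); S=lambda x,y:(x/3.4+150,y/3.4+140)
print(fitc(plane(c,[S(*q) for q in [(442,352),(430,310),(338,275),(285,285),(300,435),(400,410),(437,375)]],.135)))
for q in [(494,113),(442,171),(397,252)]: print('top',plane(c,[S(*q)],.066))
print('jar rim?') 
a=load('scene0')
# triangulate sockets top: scene big
B=lambda x,y:(x/2.25+80,y/2.25+80)
def tri(p,q):
    o1,d1=ray(a,[p]);o2,d2=ray(c,[q]);A=np.c_[d1[0],-d2[0]];s=np.linalg.lstsq(A,o2-o1,rcond=None)[0]
    X=o1+d1[0]*s[0];Y=o2+d2[0]*s[1];return ((X+Y)/2).round(4),round(float(np.linalg.norm(X-Y)),4)
for p,q in [((251,325),(494,113)),((316,279),(442,171)),((370,220),(397,252))]: print(tri(B(*p),S(*q)))
# lid dots / lid top
print('lid top', tri((220+338/4,40+82/4),S(135,192)))
# red, green dots side
# lug centers
# pads
for cs in [[(232,202),(330,236),(288,281),(197,249)],[(336,116),(418,152),(372,195),(290,156)],[(370,33),(463,38),(455,85),(357,68)]]:
    Q=plane(c,[S(*q) for q in cs],.02); print('pad',Q.mean(0).round(3),[round(float(np.linalg.norm(Q[i]-Q[i-1])),3) for i in range(4)])
E
```

```text
(array([0.38163792, 0.26412302]), np.float64(0.09325490303751745))
top [[ 0.42667937 -0.19325954  0.066     ]]
top [[ 0.43461137 -0.07808287  0.066     ]]
top [[0.42089174 0.05484971 0.066     ]]
jar rim?
(array([ 0.4288, -0.1932,  0.0647]), 0.0041)
(array([ 0.4388, -0.0785,  0.0633]), 0.0076)
(array([0.4246, 0.0556, 0.0644]), 0.0074)
lid top (array([0.4503, 0.37  , 0.3537]), 0.0432)
pad [0.574 0.05  0.02 ] [0.08, 0.117, 0.078, 0.105]
pad [ 0.556 -0.119  0.02 ] [0.087, 0.112, 0.088, 0.111]
pad [ 0.582 -0.318  0.02 ] [0.076, 0.111, 0.099, 0.117]
```

Request:
{"fn": "jog_arm", "kwargs": {"steps": [[0, -0.0197, 0, 0.0322, 0], [0, -0.0197, 0, 0.0322, 0], [0, -0.0197, 0, 0.0322, 0], [0, -0.0197, 0, 0.0322, 0], [0, -0.0197, 0, 0.0322, 0], [0, -0.0197, 0, 0.0322, 0], [0, 0, 0.04, 0, 5], [0, 0, 0.04, 0, 5.5], [0, 0, 0.04, 0, 6], [0, 0, 0.04, 0, 0], [0, 0, 0.04, 0, 0], [0, 0, 0.04, 0, 0]]}}

```text
time_s: 3.17
tcp_pos: [0.4251, 0.0655, 0.2168]
eef_rot: [-90.0, -0.0, 151.2]
contact_force: [2.6, 0.8, 0.3]
gripper_width: 0.0876
```

Request:
{"fn": "jog_arm", "kwargs": {"steps": [[0, 0, 0, 0, 0], [0, 0, 0, 0, 0]]}}

```text
time_s: 3.33
tcp_pos: [0.4247, 0.0648, 0.218]
eef_rot: [-89.8, -0.1, 151.2]
contact_force: [1.1, -0.5, 2.5]
gripper_width: 0.0879
```

```bash
python3 - <<'E'
from h import *
to(.425,.056,.056); save('wrist','w2'); save('side','s2');save('scene','c2')
E
```

```text
t 3.33 tcp [0.4247 0.0648 0.218 ] phi -118.76 tool delta [-0.0048  0.1621  0.0069] F [ 1.1 -0.5  2.5] w 0.0879
```

View pics/w2.png

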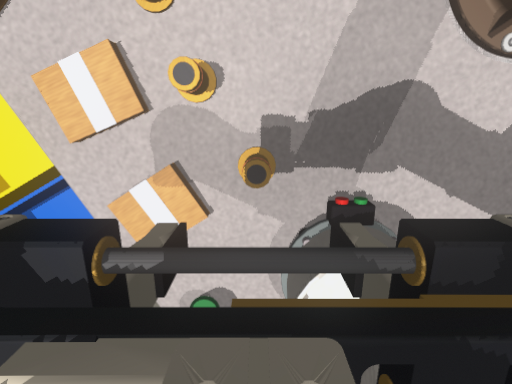

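View pics/c2.png

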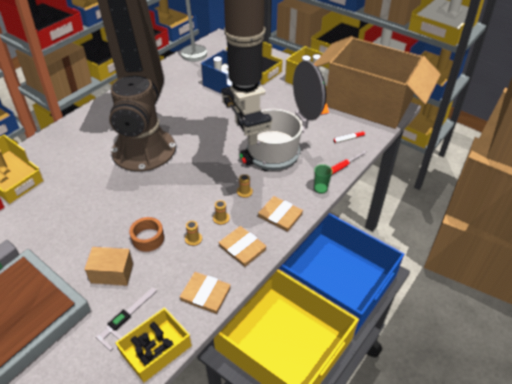

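```bash
python3 - <<'E'
from h import *
c=load('w2')
print('s3 top',plane(c,[(256,174)],.066),'fl',plane(c,[(256,162)],.006),'s2 top',plane(c,[(185,74)],.066),'fl',plane(c,[(195,82)],.006))
print('tcp px',proj(c,[c['tcp']]), 'tip', proj(c,[c['tcp']+np.array([0,0,-.019])]))
for n in ['c2','s2']:
    k=load(n);print(n,'tip proj',proj(k,[np.array(c['tcp'])-[0,0,.019]]),'base',proj(k,[[0,0,0],[0,0,.1]]))
im=c['image']; cv2.imwrite('pics/w2z.png',cv2.resize(im[40:210,150:300],None,fx=4,fy=4,interpolation=cv2.INTER_CUBIC)[:,:,::-1])
im=load('s2')['image']; cv2.imwrite('pics/s2z.png',cv2.resize(im[90:290,170:370],None,fx=3,fy=3,interpolation=cv2.INTER_CUBIC)[:,:,::-1])
im=load('c2')['image']; cv2.imwrite('pics/c2z.png',cv2.resize(im[70:220,190:340],None,fx=4,fy=4,interpolation=cv2.INTER_CUBIC)[:,:,::-1])
E
```

```text
s3 top [[0.42362406 0.05954337 0.066     ]] fl [[0.42138787 0.0547546  0.006     ]] s2 top [[ 0.43787559 -0.07557778  0.066     ]] fl [[ 0.4403629  -0.07554414  0.006     ]]
tcp px [[256.9802842  224.94942215]] tip [[257.04654044 215.49236504]]
c2 tip proj [[244.71080072 143.43599895]] base [[143.11349921 149.35938291]
 [138.71395722 127.43587551]]
s2 tip proj [[264.07298277 182.31989576]] base [[397.18298901 258.06737958]
 [402.86985031 234.2722273 ]]
```

View pics/w2z.png

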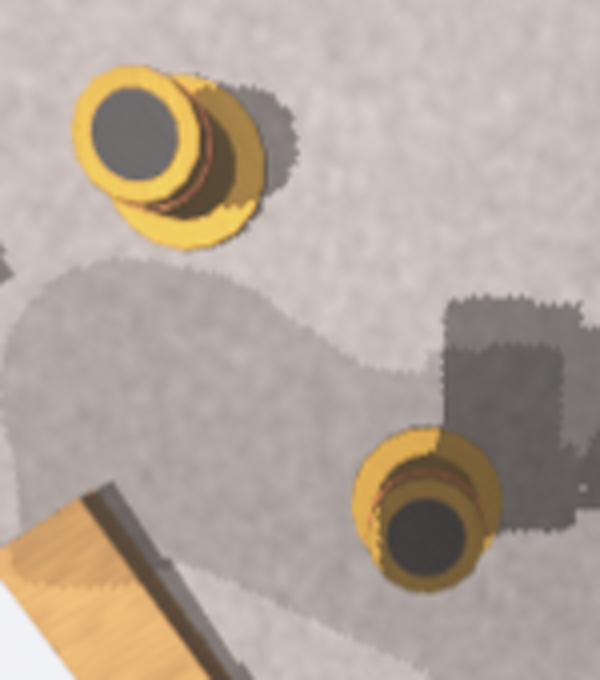

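View pics/c2z.png

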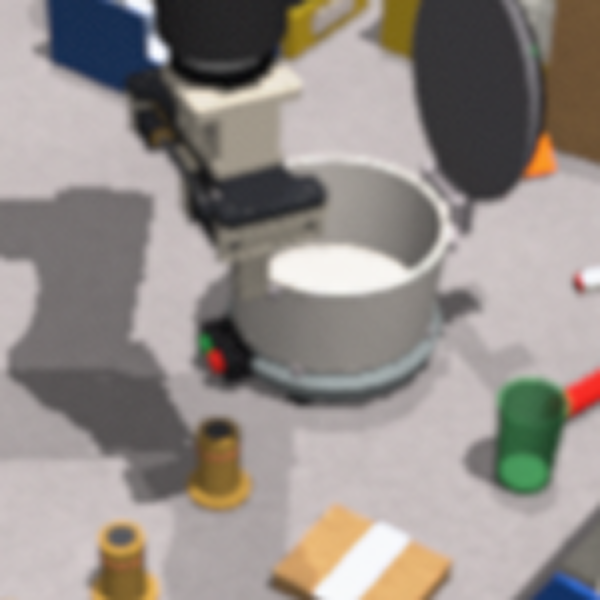

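View pics/s2z.png

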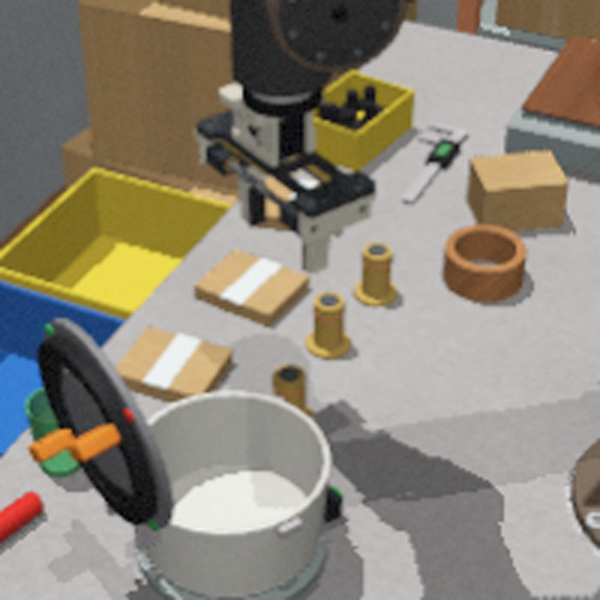

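Request:
{"fn": "jog_arm", "kwargs": {"steps": [[0, -0.003, 0.02, 0.007, 0], [0, 0, 0.036, 0, 0], [0, 0, 0.036, 0, 0], [0, 0, 0.036, 0, 0], [0, 0, 0.02, 0, 0], [0, 0, 0.014, 0, 0], [0, 0, 0, 0, 0]]}}

```text
time_s: 4.07
tcp_pos: [0.4248, 0.0575, 0.0561]
eef_rot: [-89.9, -0.0, 151.2]
contact_force: [-0.6, 0.0, -0.1]
gripper_width: 0.0872
```

```bash
python3 - <<'E'
from h import *
to(.424,.057,.054)
E
```

```text
t 4.07 tcp [0.4248 0.0575 0.0561] phi -118.82 tool delta [0.0005 0.0021 0.0008] F [-0.6  0.  -0.1] w 0.0872
```

Request:
{"fn": "jog_arm", "kwargs": {"steps": [[1, 0, 0, 0, 0], [1, 0, 0, 0, 0], [1, 0, 0, 0, 0], [1, 0, 0, 0, 0], [1, 0, 0, 0, 0], [1, 0, 0, 0, 0], [1, 0, 0, 0, 0], [1, 0, 0, 0, 0]], "squeeze": 20}}

```text
time_s: 4.73
tcp_pos: [0.4247, 0.0572, 0.057]
eef_rot: [-90.0, 0.0, 151.2]
contact_force: [-0.0, -0.4, 0.1]
gripper_width: 0.0396
```

Request:
{"fn": "jog_arm", "kwargs": {"steps": [[1, 0, -0.02, 0, 0], [1, 0, -0.03, 0, 0], [1, 0, -0.03, 0, 0], [1, 0, -0.03, 0, 0], [1, 0, -0.03, 0, 0], [1, 0, -0.03, 0, 0], [1, 0, -0.02, 0, 0], [1, 0, 0, 0, 0]]}}

```text
time_s: 5.4
tcp_pos: [0.4268, 0.0579, 0.2514]
eef_rot: [-90.3, 0.3, 151.2]
contact_force: [0.1, -0.6, 1.2]
gripper_width: 0.0005
```

```bash
python3 - <<'E'
from h import *
to(.39,.262); save('wrist','w3')
E
```

```text
t 5.4 tcp [0.4268 0.0579 0.2514] phi -118.79 tool delta [ 0.1305  0.0003 -0.1611] F [ 0.1 -0.6  1.2] w 0.0005
```

View pics/w3.png

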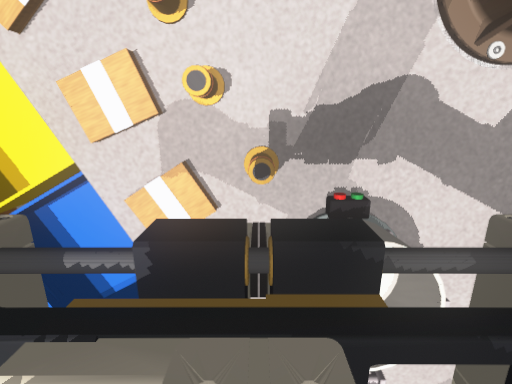

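The jaws were still closing when I lifted, so the grasp missed. The socket is still standing, with its top at about (262,171). I'll re-measure and wait longer next time.

```bash
python3 - <<'E'
from h import *
c=load('w3')
p=plane(c,[(262,171)],.066)[0];print(p,plane(c,[(260,160)],.006)); to(p[0],p[1],.054)
E
```

```text
[0.42209332 0.05969527 0.066     ] [[0.42183621 0.05391938 0.006     ]]
t 5.45 tcp [0.4257 0.0577 0.249 ] phi -118.82 tool delta [0.0046 0.195  0.0008] F [-0.7  0.4 -1.9] w 0.0004
```

Request:
{"fn": "jog_arm", "kwargs": {"steps": [[0.2, 0.002, 0, 0, 0], [0.2, 0, 0, 0, 0], [0.2, 0, 0.02, 0, 0], [0.2, 0, 0.02, 0, 0], [0.2, 0, 0.02, 0, 0], [0.2, 0, 0.02, 0, 0], [0.2, 0, 0.02, 0, 0], [0.2, 0, 0.02, 0, 0], [0.2, 0, 0.02, 0, 0], [0.2, 0, 0.02, 0, 0], [0.2, 0, 0.02, 0, 0], [0.2, 0, 0.016, 0, 0]]}}

```text
time_s: 6.45
tcp_pos: [0.4214, 0.0573, 0.0486]
eef_rot: [-89.8, -0.1, 151.2]
contact_force: [-0.1, -0.4, 0.1]
gripper_width: 0.0689
```

Request:
{"fn": "jog_arm", "kwargs": {"steps": [[1, 0, 0, 0, 0], [1, 0, 0, 0, 0], [1, 0, 0, 0, 0], [1, 0, 0, 0, 0], [1, 0, 0, 0, 0], [1, 0, 0, 0, 0], [1, 0, 0, 0, 0], [1, 0, 0, 0, 0], [1, 0, 0, 0, 0]], "squeeze": 20}}

```text
time_s: 7.2
tcp_pos: [0.423, 0.0582, 0.0511]
eef_rot: [-90.0, 0.0, 151.2]
contact_force: [-0.6, 0.5, -0.5]
gripper_width: 0.0158
```

```bash
python3 - <<'E'
from h import *
to(.39,.262); save('wrist','w4');save('scene','c4');save('side','s4')
im=load('c4')['image']; cv2.imwrite('pics/c4z.png',cv2.resize(im[120:250,190:320],None,fx=4,fy=4,interpolation=cv2.INTER_CUBIC)[:,:,::-1])
E
```

```text
t 7.2 tcp [0.423  0.0582 0.0511] phi -118.83 tool delta [ 0.1271  0.     -0.1626] F [-0.6  0.5 -0.5] w 0.0158
```

View pics/w4.png

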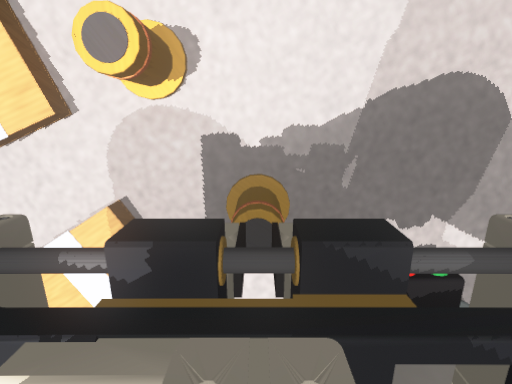

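View pics/c4z.png

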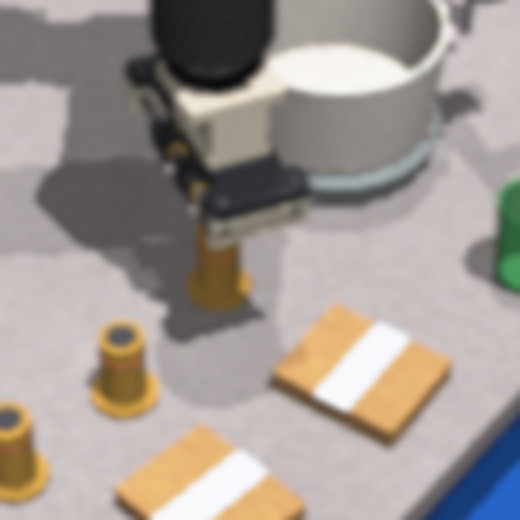

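View pics/s4.png

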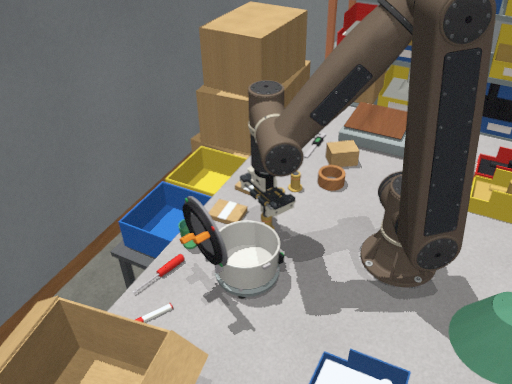

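```bash
python3 - <<'E'
from h import *
for n in ['w2','s2','c2']:
    c=load(n)
    for X in [(.424,.057),(.428,.056),(.421,.065),(.415,.05)]:
        print(n,X,proj(c,[[*X,.066],[*X,.006],[*X,0]]).round(1).tolist())
def z(x,y,o,s): return ((x+.5)/s-.5+o[0],(y+.5)/s-.5+o[1])
print('obs w2 top',z(427,537,(150,40),4),'fl',z(428,495,(150,40),4)); print('obs c2 top',z(218,431,(190,70),4),'fl',z(220,483,(190,70),4)); print('obs s2 top',z(289,374,(170,90),3))
c=load('w4'); print('now fl',plane(c,[(258,206)],.006),'tool-frame TCP px',proj(c,[c['tcp'],c['tcp']-np.array([0,0,.019])]))
T=Ro.from_euler('xyz',c['rot'],degrees=True).as_matrix()
for dx in (-.044,.044):
  for dz in (-.01,.01): print(proj(c,[c['tcp']+T@[dx*.18,.019,dz]]).round(0))
E
```

```text
w2 (0.424, 0.057) [[254.7, 172.3], [255.1, 164.3], [255.2, 163.6]]
w2 (0.428, 0.056) [[251.4, 173.2], [252.3, 165.0], [252.4, 164.3]]
w2 (0.421, 0.065) [[260.1, 176.9], [259.7, 168.2], [259.7, 167.4]]
w2 (0.415, 0.05) [[258.5, 163.7], [258.4, 156.9], [258.3, 156.3]]
s2 (0.424, 0.057) [[265.6, 214.2], [265.7, 228.1], [265.7, 229.4]]
s2 (0.428, 0.056) [[264.6, 213.7], [264.7, 227.6], [264.7, 228.9]]
s2 (0.421, 0.065) [[265.4, 216.0], [265.4, 229.8], [265.5, 231.2]]
s2 (0.415, 0.05) [[269.1, 213.8], [269.1, 227.6], [269.1, 228.9]]
c2 (0.424, 0.057) [[243.4, 176.9], [243.6, 190.2], [243.7, 191.5]]
c2 (0.428, 0.056) [[244.2, 177.6], [244.4, 190.9], [244.4, 192.2]]
c2 (0.421, 0.065) [[244.3, 175.2], [244.4, 188.5], [244.5, 189.8]]
c2 (0.415, 0.05) [[239.8, 176.9], [240.2, 190.2], [240.2, 191.5]]
obs w2 top (256.375, 173.875) fl (256.625, 163.375)
obs c2 top (244.125, 177.375) fl (244.625, 190.375)
obs s2 top (266.0, 214.33333333333331)
now fl [[0.42294473 0.05950732 0.006     ]] tool-frame TCP px [[256.97880185 224.956919  ]
 [257.09317772 215.38804449]]
[[247. 228.]]
[[246. 203.]]
[[268. 228.]]
[[268. 203.]]
```

Request:
{"fn": "jog_arm", "kwargs": {"steps": [[1, 0, 0, 0, 0], [1, 0, 0, 0, 0], [1, 0, 0, 0, 0], [1, 0, 0, 0, 0]]}}

```text
time_s: 7.68
tcp_pos: [0.4229, 0.0582, 0.0508]
eef_rot: [-90.0, -0.0, 151.2]
contact_force: [0.6, 0.1, 0.7]
gripper_width: 0.0005
```

```bash
python3 - <<'E'
from h import *
to(.39,.262); save('wrist','w5'); im=load('w5')['image'];cv2.imwrite('pics/w5z.png',cv2.resize(im[160:320,180:340],None,fx=4,fy=4,interpolation=cv2.INTER_CUBIC)[:,:,::-1])
E
```

```text
t 7.68 tcp [0.4229 0.0582 0.0508] phi -118.82 tool delta [ 0.1271 -0.     -0.1627] F [0.6 0.1 0.7] w 0.0005
```

View pics/w5z.png

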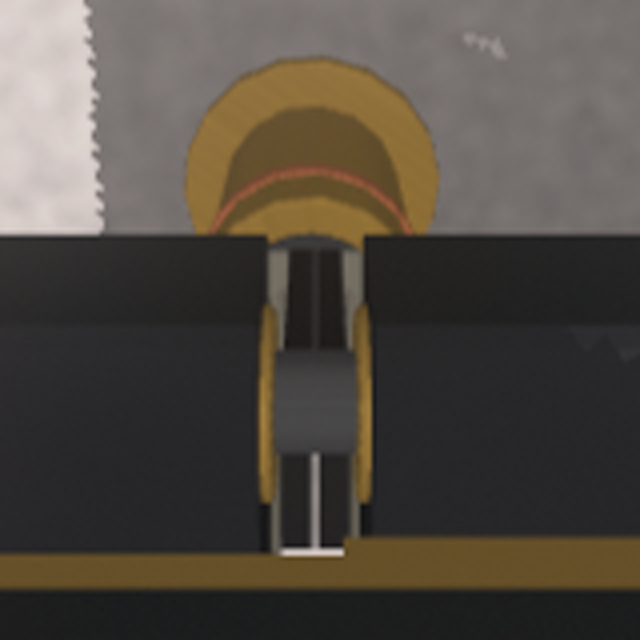

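```bash
python3 - <<'E'
from h import *
w=load('w2');T=Ro.from_euler('xyz',w['rot'],degrees=True).as_matrix()
for n in ['s2','c2']:
    c=load(n)
    for dy in (0.019,0.0,-.019):
        print(n,dy,proj(c,[w['tcp']+T@[sx*.044,dy,0] for sx in(-1,1)]).round(1).tolist())
im=load('s4')['image'];cv2.imwrite('pics/s4z.png',cv2.resize(im[140:260,200:320],None,fx=5,fy=5,interpolation=cv2.INTER_CUBIC)[:,:,::-1])
im=load('s2')['image'];cv2.imwrite('pics/s2y.png',cv2.resize(im[110:230,210:330],None,fx=5,fy=5,interpolation=cv2.INTER_CUBIC)[:,:,::-1])
E
```

```text
s2 0.019 [[255.9, 175.5], [272.6, 189.4]]
s2 0.0 [[255.8, 170.5], [272.6, 184.3]]
s2 -0.019 [[255.6, 165.4], [272.6, 179.2]]
c2 0.019 [[250.4, 152.2], [239.2, 135.1]]
c2 0.0 [[250.4, 147.2], [239.1, 130.1]]
c2 -0.019 [[250.4, 142.1], [239.0, 125.1]]
```

View pics/s4z.png

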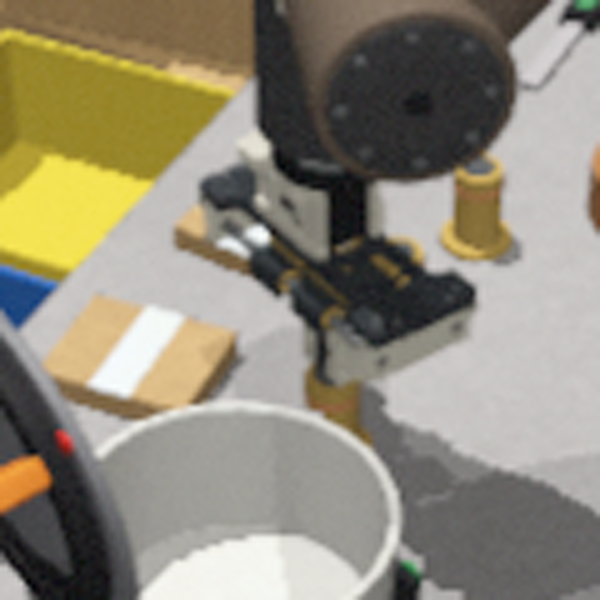

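View pics/s2y.png

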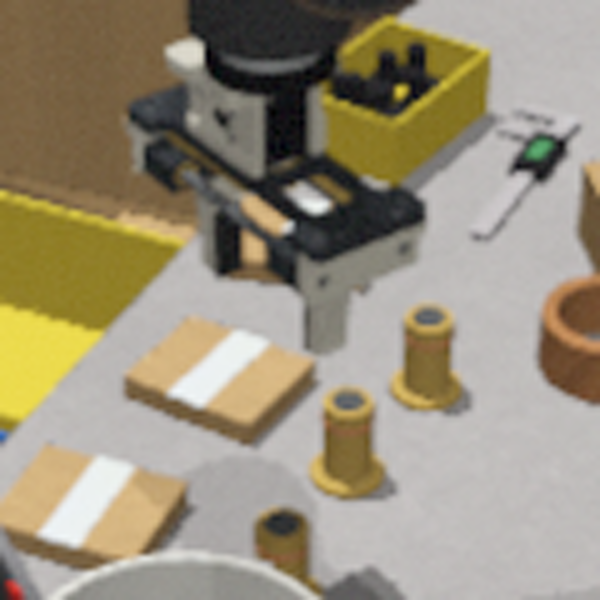

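The closed fingers went over the barrel's top with no contact force. Side picture s2 puts the tips about 36 mm higher than the reported TCP implies: (275,180) seen against (273,189) expected. I'll treat that as an offset and check it by going lower with the jaws open.

Request:
{"fn": "jog_arm", "kwargs": {"steps": [[0, 0, -0.025, 0, 0], [0, 0, 0, 0, 0], [0, 0, 0, 0, 0], [0, 0, 0, 0, 0], [0, 0, 0, 0, 0], [0, 0, 0, 0, 0], [0, 0, 0, 0, 0], [0, 0, 0, 0, 0], [0, 0, 0, 0, 0], [0, 0, 0, 0, 0], [0, 0, 0, 0, 0], [0, 0, 0, 0, 0]]}}

```text
time_s: 8.73
tcp_pos: [0.4229, 0.0582, 0.0758]
eef_rot: [-90.0, -0.0, 151.2]
contact_force: [-0.1, 0.2, -0.6]
gripper_width: 0.0749
```

Request:
{"fn": "jog_arm", "kwargs": {"steps": [[0, 0, 0, 0, 0], [0, 0, 0.02, 0, 0], [0, 0, 0.015, 0, 0], [0, 0, 0.01, 0, 0], [0, 0, 0, 0, 0]]}}

```text
time_s: 9.15
tcp_pos: [0.4216, 0.0574, 0.0292]
eef_rot: [-89.8, -0.1, 151.2]
contact_force: [0.0, 0.2, 0.1]
gripper_width: 0.0875
```

```bash
python3 - <<'E'
from h import *
to(.424,.058,.017); save('scene','c6');save('side','s6')
w=r.get_state();T=rot()
im=load('s6')['image'];a=cv2.resize(im[140:260,200:320],None,fx=3,fy=3,interpolation=cv2.INTER_CUBIC)
im=load('c6')['image'];b=cv2.resize(im[110:230,190:310],None,fx=3,fy=3,interpolation=cv2.INTER_CUBIC)
cv2.imwrite('pics/m6.png',np.hstack([a,b])[:,:,::-1])
for n in ['s6','c6']:
    c=load(n)
    for dy in (0.019,-.019): print(n,dy,proj(c,[w['tcp_pos']+T@[sx*.044,dy,0] for sx in(-1,1)]).round(1).tolist())
E
```

```text
t 9.15 tcp [0.4216 0.0574 0.0292] phi -118.85 tool delta [-0.0018  0.0122 -0.0017] F [0.  0.2 0.1] w 0.0875
s6 0.019 [[258.3, 219.9], [273.7, 234.5]]
s6 -0.019 [[258.1, 211.2], [273.8, 225.7]]
c6 0.019 [[248.7, 197.5], [238.5, 180.1]]
c6 -0.019 [[248.7, 189.1], [238.3, 171.7]]
```

View pics/m6.png

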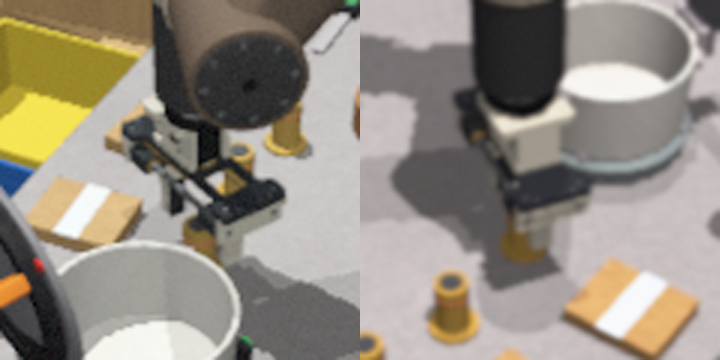

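Request:
{"fn": "jog_arm", "kwargs": {"steps": [[0, 0, 0.012, 0, 0], [1, 0, 0, 0, 0], [1, 0, 0, 0, 0], [1, 0, 0, 0, 0], [1, 0, 0, 0, 0], [1, 0, 0, 0, 0], [1, 0, 0, 0, 0], [1, 0, 0, 0, 0], [1, 0, 0, 0, 0], [1, 0, 0, 0, 0], [1, 0, 0, 0, 0]]}}

```text
time_s: 10.17
tcp_pos: [0.423, 0.0582, 0.0189]
eef_rot: [-90.0, 0.0, 151.2]
contact_force: [0.7, -0.0, 2.2]
gripper_width: 0.0353
```

Request:
{"fn": "jog_arm", "kwargs": {"steps": [[1, 0, 0, 0, 0], [1, 0, 0, 0, 0], [1, 0, 0, 0, 0], [1, 0, 0, 0, 0]]}}

```text
time_s: 10.5
tcp_pos: [0.423, 0.0582, 0.0189]
eef_rot: [-90.0, 0.0, 151.2]
contact_force: [0.1, -0.9, 1.7]
gripper_width: 0.0357
```

```bash
python3 - <<'E'
from h import *
ims=[]
for tag,(x0,y0,w,h) in {'scene0':(235,60,100,100),'s1':(195,180,100,130),'w1':(170,85,140,140)}.items():
    c=load(tag); s=4; im=cv2.resize(c['image'][y0:y0+h,x0:x0+w],None,fx=s,fy=s,interpolation=cv2.INTER_CUBIC).copy()
    a=np.linspace(0,2*np.pi,120)
    for (cx,cy),col in [((.388,.263),(255,0,0)),((.394,.260),(0,0,255))]:
        P=np.c_[cx+.096*np.cos(a),cy+.096*np.sin(a),0*a+.135]
        q=((proj(c,P)+.5-[x0,y0])*s-.5).round().astype(int)
        cv2.polylines(im,[q.reshape(-1,1,2)],True,col,1)
    ims.append(cv2.resize(im,(260,int(260*im.shape[0]/im.shape[1]))) if 0 else im[:400,:400])
cv2.imwrite('pics/ov.png',np.hstack([np.pad(i,((0,400-i.shape[0]),(0,0),(0,0))) for i in ims])[:,:,::-1])
print(ims[0].shape,ims[1].shape,ims[2].shape)
E
python3 -c "
import cv2;i=cv2.imread('pics/ov.png');print(i.shape);cv2.imwrite('pics/ova.png',i[:,:800]);cv2.imwrite('pics/ovb.png',i[:,800:])"
```

```text
(400, 400, 3) (400, 400, 3) (400, 400, 3)
(400, 1200, 3)
```

View pics/ova.png

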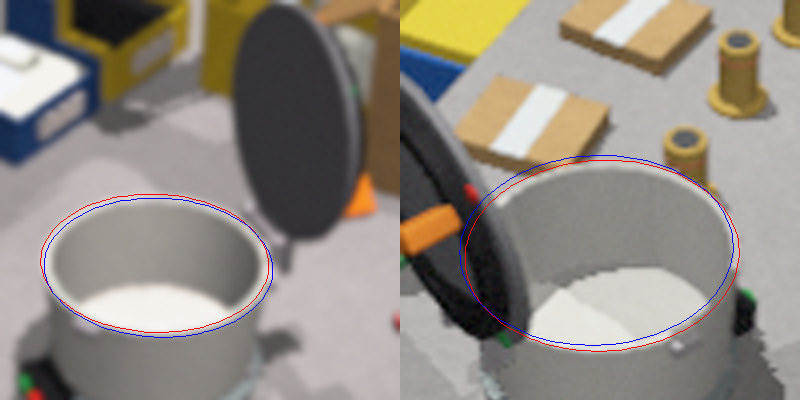

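View pics/ovb.png

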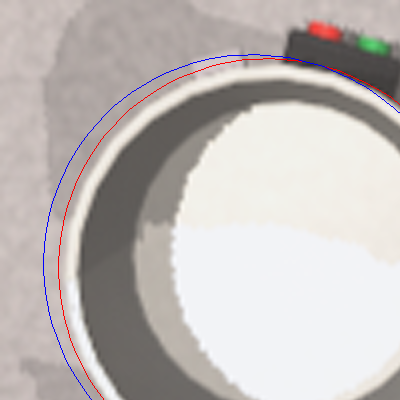

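Request:
{"fn": "jog_arm", "kwargs": {"steps": [[1, 0, -0.01, 0, 0], [1, 0, -0.02, 0, 0], [1, 0, -0.03, 0, 0], [1, 0, -0.03, 0, 0], [1, 0, -0.03, 0, 0], [1, 0, -0.03, 0, 0], [1, 0, -0.03, 0, 0], [1, 0, -0.02, 0, 0], [1, 0, 0, 0, 0], [1, 0, 0, 0, 0]]}}

```text
time_s: 11.33
tcp_pos: [0.4229, 0.0584, 0.2193]
eef_rot: [-90.1, 0.0, 151.2]
contact_force: [0.2, -0.2, -2.2]
gripper_width: 0.036
```

```bash
python3 - <<'E'
from h import *
cx,cy=.388,.263; h=np.radians(61)
u=np.array([np.cos(h),np.sin(h)]);v=np.array([-u[1],u[0]])
for a,b in [(-.038,0),(.019,.033),(.019,-.033)]:
    p=np.array([cx,cy])+a*u+b*v; print((a,b),p.round(4)); to(p[0],p[1],.065)
save('side','s7')
E
```

```text
(-0.038, 0) [0.3696 0.2298]
t 11.33 tcp [0.4229 0.0584 0.2193] phi -118.84 tool delta [ 0.1294  0.1545 -0.124 ] F [ 0.2 -0.2 -2.2] w 0.036
(0.019, 0.033) [0.3683 0.2956]
t 11.33 tcp [0.4229 0.0584 0.2193] phi -118.84 tool delta [ 0.1623  0.1546 -0.1811] F [ 0.2 -0.2 -2.2] w 0.036
(0.019, -0.033) [0.4261 0.2636]
t 11.33 tcp [0.4229 0.0584 0.2193] phi -118.84 tool delta [ 0.0963  0.1547 -0.1809] F [ 0.2 -0.2 -2.2] w 0.036
```

View pics/s7.png

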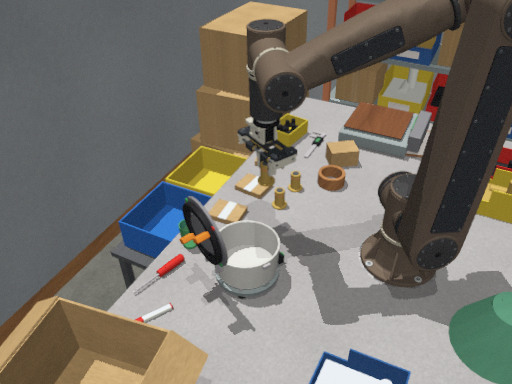

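Request:
{"fn": "jog_arm", "kwargs": {"steps": [[1, 0.0232, 0, -0.0259, 0], [1, 0.0232, 0, -0.0259, 0], [1, 0.0232, 0, -0.0259, 0], [1, 0.0232, 0, -0.0259, 0], [1, 0.0232, 0, -0.0259, 0], [1, 0.0232, 0, -0.0259, 0], [1, 0.0232, 0, -0.0259, 0], [1, 0, 0, 0, 0], [1, 0, 0, 0, 0]]}}

```text
time_s: 12.13
tcp_pos: [0.3668, 0.296, 0.2167]
eef_rot: [-89.8, -0.0, 151.3]
contact_force: [-0.5, -0.5, -1.5]
gripper_width: 0.0358
```

```bash
python3 - <<'E'
from h import *
to(.3683,.2956,.065);save('side','s8')
im=load('s8')['image'];cv2.imwrite('pics/s8z.png',cv2.resize(im[130:310,160:340],None,fx=3,fy=3,interpolation=cv2.INTER_CUBIC)[:,:,::-1])
E
```

```text
t 12.13 tcp [0.3668 0.296  0.2167] phi -118.68 tool delta [-0.0016  0.1517 -0.001 ] F [-0.5 -0.5 -1.5] w 0.0358
```

View pics/s8z.png

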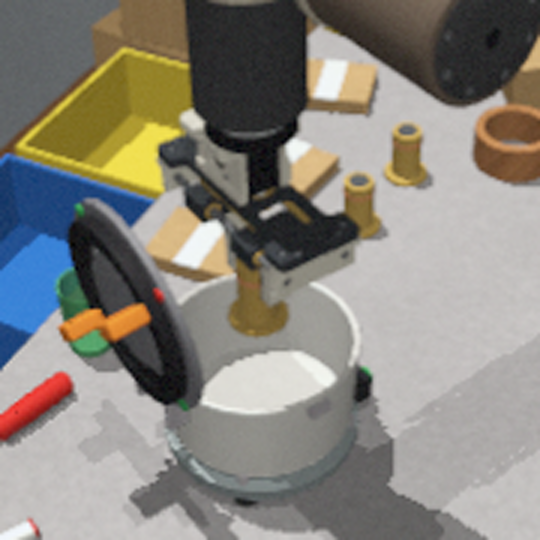

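Request:
{"fn": "jog_arm", "kwargs": {"steps": [[1, -0.0015, 0.03, -0.001, 0], [1, 0, 0.03, 0, 0], [1, 0, 0.03, 0, 0], [1, 0, 0.03, 0, 0], [1, 0, 0.015, 0, 0], [1, 0, 0.006, 0, 0], [1, 0, 0, 0, 0], [1, 0, 0, 0, 0]]}}

```text
time_s: 12.85
tcp_pos: [0.3703, 0.295, 0.0783]
eef_rot: [-90.0, 0.0, 151.1]
contact_force: [0.1, -0.3, -0.0]
gripper_width: 0.0356
```

Request:
{"fn": "jog_arm", "kwargs": {"steps": [[1, 0, 0.003, 0, 0], [1, 0, 0.003, 0, 0], [1, 0, 0, 0, 0], [1, 0, 0, 0, 0]]}}

```text
time_s: 13.18
tcp_pos: [0.3699, 0.2956, 0.0723]
eef_rot: [-90.0, 0.0, 151.2]
contact_force: [-0.4, 0.8, -0.7]
gripper_width: 0.0356
```

Request:
{"fn": "jog_arm", "kwargs": {"steps": [[1, 0, 0.003, 0, 0], [1, 0, 0.002, 0, 0], [1, 0, 0, 0, 0], [1, 0, 0, 0, 0], [1, 0, 0, 0, 0]]}}

```text
time_s: 13.6
tcp_pos: [0.3698, 0.2955, 0.0669]
eef_rot: [-90.0, 0.0, 151.2]
contact_force: [-0.4, -0.6, -0.7]
gripper_width: 0.0356
```

```bash
python3 - <<'E'
from h import *
to(.3683,.2956,.065)
E
```

```text
t 13.6 tcp [0.3698 0.2955 0.0669] phi -118.82 tool delta [0.0014 0.0019 0.0006] F [-0.4 -0.6 -0.7] w 0.0356
```

Request:
{"fn": "jog_arm", "kwargs": {"steps": [[1, 0, 0.002, 0, 0], [1, 0, 0.002, 0, 0], [1, 0, 0, 0, 0], [1, 0, 0, 0, 0]]}}

```text
time_s: 13.93
tcp_pos: [0.3702, 0.2957, 0.0637]
eef_rot: [-90.0, 0.0, 151.2]
contact_force: [-3.1, -2.0, 9.2]
gripper_width: 0.0358
```

Request:
{"fn": "jog_arm", "kwargs": {"steps": [[0.47, 0, -0.001, 0, 0], [0.47, 0, 0, 0, 0], [0.47, 0, 0, 0, 0], [0.47, 0, 0, 0, 0], [0.47, 0, -0.01, 0, 0], [0.47, 0, -0.03, 0, 0], [0.47, 0, -0.03, 0, 0], [0.47, 0, -0.03, 0, 0], [0.47, 0, -0.03, 0, 0], [0.47, 0, -0.03, 0, 0], [0.47, 0, 0, 0, 0]]}}

```text
time_s: 14.85
tcp_pos: [0.372, 0.2977, 0.2298]
eef_rot: [-90.5, 0.1, 151.2]
contact_force: [0.2, 1.6, 0.5]
gripper_width: 0.0467
```

```bash
python3 - <<'E'
from h import *
to(.4385,-.0785); save('side','s9');save('scene','c9')
a=cv2.resize(load('s9')['image'][150:310,160:320],None,fx=2.5,fy=2.5,interpolation=cv2.INTER_CUBIC)
b=cv2.resize(load('c9')['image'][90:250,160:320],None,fx=2.5,fy=2.5,interpolation=cv2.INTER_CUBIC)
cv2.imwrite('pics/m9.png',np.hstack([a,b])[:,:,::-1])
E
```

```text
t 14.85 tcp [0.372  0.2977 0.2298] phi -118.77 tool delta [-0.2394 -0.0022  0.2977] F [0.2 1.6 0.5] w 0.0467
```

View pics/m9.png

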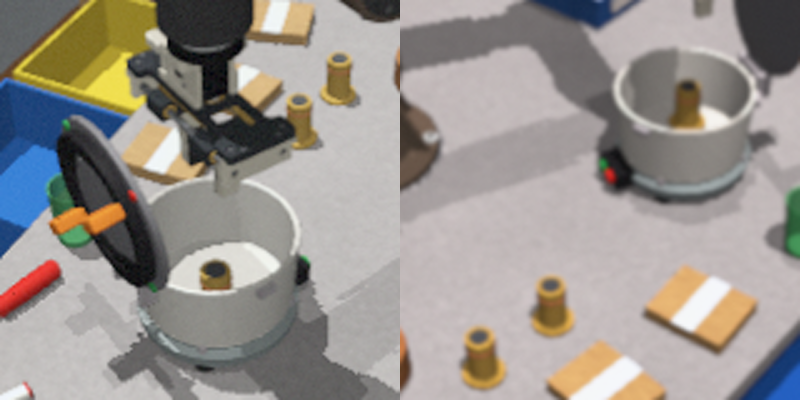

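Request:
{"fn": "jog_arm", "kwargs": {"steps": [[0.2, -0.0239, 0, 0.0294, 0], [0.2, -0.0239, 0, 0.0294, 0], [0.2, -0.0239, 0, 0.0294, 0], [0.2, -0.0239, 0, 0.0294, 0], [0.2, -0.0239, 0, 0.0294, 0], [0.2, -0.0239, 0, 0.0294, 0], [0.2, -0.0239, 0, 0.0294, 0], [0.2, -0.0239, 0, 0.0294, 0], [0.2, -0.0239, 0, 0.0294, 0], [0.2, -0.0239, 0, 0.0294, 0], [0.2, 0, 0, 0, 0], [0.2, 0, 0, 0, 0]]}}

```text
time_s: 15.95
tcp_pos: [0.4365, -0.0795, 0.2222]
eef_rot: [-89.9, -0.1, 150.9]
contact_force: [-0.2, 0.9, 0.3]
gripper_width: 0.0701
```

```bash
python3 - <<'E'
from h import *
c=save('wrist','w10'); to(.438,-.0775,.019)
print(proj(c,[[.438,-.0775,.066],[.438,-.0775,.006]]))
E
```

```text
t 16.0 tcp [ 0.4367 -0.0783  0.2225] phi -119.0 tool delta [-0.0012  0.2035 -0.0017] F [0.1 0.3 0.3] w 0.0702
[[256.99356811 179.17643492]
 [257.06925148 170.16850222]]
```

View pics/w10.png

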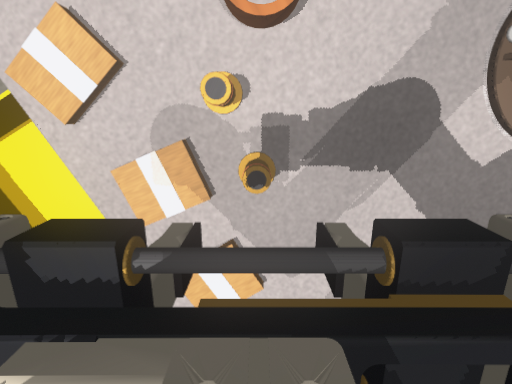

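Request:
{"fn": "jog_arm", "kwargs": {"steps": [[0.2, -0.001, 0.03, -0.001, 0], [0.2, 0, 0.03, 0, 0], [0.2, 0, 0.03, 0, 0], [0.2, 0, 0.03, 0, 0], [0.2, 0, 0.03, 0, 0], [0.2, 0, 0.03, 0, 0], [0.2, 0, 0.023, 0, 0], [0.2, 0, 0, 0, 0], [1, 0, 0, 0, 0], [1, 0, 0, 0, 0], [1, 0, 0, 0, 0], [1, 0, 0, 0, 0]]}}

```text
time_s: 17.0
tcp_pos: [0.44, -0.0764, 0.0223]
eef_rot: [-90.1, 0.1, 151.2]
contact_force: [0.4, 0.3, -0.1]
gripper_width: 0.0487
```

Request:
{"fn": "jog_arm", "kwargs": {"steps": [[1, 0, 0, 0, 0], [1, 0, 0, 0, 0], [1, 0, 0, 0, 0], [1, 0, 0, 0, 0], [1, 0, 0, 0, 0], [1, 0, 0, 0, 0]]}}

```text
time_s: 17.5
tcp_pos: [0.4397, -0.0769, 0.0217]
eef_rot: [-90.1, 0.1, 151.2]
contact_force: [-0.2, 0.6, 7.9]
gripper_width: 0.0358
```

Request:
{"fn": "jog_arm", "kwargs": {"steps": [[1, 0, -0.01, 0, 0], [1, 0, -0.03, 0, 0], [1, 0, -0.03, 0, 0], [1, 0, -0.03, 0, 0], [1, 0, -0.03, 0, 0], [1, 0, -0.03, 0, 0], [1, 0, -0.03, 0, 0], [1, 0, -0.01, 0, 0], [1, 0, 0, 0, 0], [1, 0, 0, 0, 0]]}}

```text
time_s: 18.33
tcp_pos: [0.4383, -0.0768, 0.2203]
eef_rot: [-90.0, -0.0, 151.1]
contact_force: [-0.2, -0.4, -2.1]
gripper_width: 0.0355
```

```bash
python3 - <<'E'
from h import *
to(.4261,.2636,.0665)
E
```

```text
t 18.33 tcp [ 0.4383 -0.0768  0.2203] phi -118.85 tool delta [ 0.1749  0.1541 -0.2922] F [-0.2 -0.4 -2.1] w 0.0355
```

Length is 0.34 m, so 9 rows.

Request:
{"fn": "jog_arm", "kwargs": {"steps": [[1, 0.0194, 0, -0.0325, 0], [1, 0.0194, 0, -0.0325, 0], [1, 0.0194, 0, -0.0325, 0], [1, 0.0194, 0, -0.0325, 0], [1, 0.0194, 0, -0.0325, 0], [1, 0.0194, 0, -0.0325, 0], [1, 0.0194, 0, -0.0325, 0], [1, 0.0194, 0, -0.0325, 0], [1, 0.0194, 0, -0.0325, 0], [1, 0, 0, 0, 0], [1, 0, 0, 0, 0], [1, 0, 0, 0, 0]]}}

```text
time_s: 19.33
tcp_pos: [0.4259, 0.2628, 0.2187]
eef_rot: [-89.8, -0.1, 151.2]
contact_force: [0.5, -0.4, -1.4]
gripper_width: 0.0358
```

```bash
python3 - <<'E'
from h import *
to(.4261,.2636,.0665); save('side','s11')
cv2.imwrite('pics/s11z.png',cv2.resize(load('s11')['image'][150:310,160:320],None,fx=3,fy=3,interpolation=cv2.INTER_CUBIC)[:,:,::-1])
E
```

```text
t 19.33 tcp [0.4259 0.2628 0.2187] phi -118.79 tool delta [ 0.      0.1522 -0.0014] F [ 0.5 -0.4 -1.4] w 0.0358
```

View pics/s11z.png

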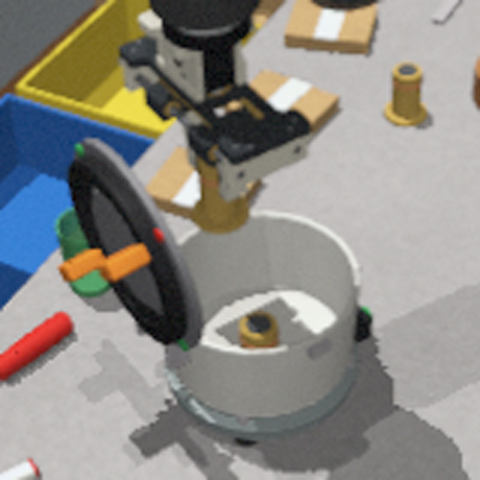

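Request:
{"fn": "jog_arm", "kwargs": {"steps": [[1, 0, 0.03, -0.001, 0], [1, 0, 0.03, 0, 0], [1, 0, 0.03, 0, 0], [1, 0, 0.03, 0, 0], [1, 0, 0.015, 0, 0], [1, 0, 0.008, 0, 0], [1, 0, 0.004, 0, 0], [1, 0, 0.003, 0, 0], [1, 0, 0, 0, 0], [1, 0, 0, 0, 0]]}}

```text
time_s: 20.22
tcp_pos: [0.4279, 0.2647, 0.0719]
eef_rot: [-90.1, 0.0, 151.2]
contact_force: [0.5, -0.5, -1.5]
gripper_width: 0.0355
```

Request:
{"fn": "jog_arm", "kwargs": {"steps": [[1, 0, 0.002, 0, 0], [1, 0, 0, 0, 0], [1, 0, 0, 0, 0]]}}

```text
time_s: 20.47
tcp_pos: [0.4275, 0.2646, 0.0693]
eef_rot: [-90.0, 0.0, 151.2]
contact_force: [0.0, 0.2, -2.4]
gripper_width: 0.0357
```

Request:
{"fn": "jog_arm", "kwargs": {"steps": [[1, 0, 0.002, 0, 0], [1, 0, 0.001, 0, 0], [1, 0, 0, 0, 0], [1, 0, 0, 0, 0]]}}

```text
time_s: 20.8
tcp_pos: [0.4277, 0.2646, 0.0667]
eef_rot: [-90.0, 0.0, 151.2]
contact_force: [-2.2, -2.1, 6.7]
gripper_width: 0.0354
```

Contact with the floor. I'll release and go up.

Request:
{"fn": "jog_arm", "kwargs": {"steps": [[0.47, 0, -0.001, 0, 0], [0.47, 0, 0, 0, 0], [0.47, 0, 0, 0, 0], [0.47, 0, 0, 0, 0], [0.47, 0, -0.01, 0, 0], [0.47, 0, -0.03, 0, 0], [0.47, 0, -0.03, 0, 0], [0.47, 0, -0.03, 0, 0], [0.47, 0, -0.03, 0, 0], [0.47, 0, -0.02, 0, 0], [0.47, 0, 0, 0, 0], [0.47, 0, 0, 0, 0]]}}

```text
time_s: 21.8
tcp_pos: [0.4277, 0.2649, 0.2187]
eef_rot: [-90.2, 0.0, 151.2]
contact_force: [-0.7, 0.4, -0.9]
gripper_width: 0.0465
```

```bash
python3 - <<'E'
from h import *
to(.4285,-.193); save('side','s12');save('scene','c12')
a=cv2.resize(load('s12')['image'][150:310,160:320],None,fx=2.5,fy=2.5,interpolation=cv2.INTER_CUBIC)
b=cv2.resize(load('c12')['image'][90:250,160:320],None,fx=2.5,fy=2.5,interpolation=cv2.INTER_CUBIC)
cv2.imwrite('pics/m12.png',np.hstack([a,b])[:,:,::-1])
E
```

```text
t 21.8 tcp [0.4277 0.2649 0.2187] phi -118.82 tool delta [-0.2214 -0.0012  0.4008] F [-0.7  0.4 -0.9] w 0.0465
```

View pics/m12.png

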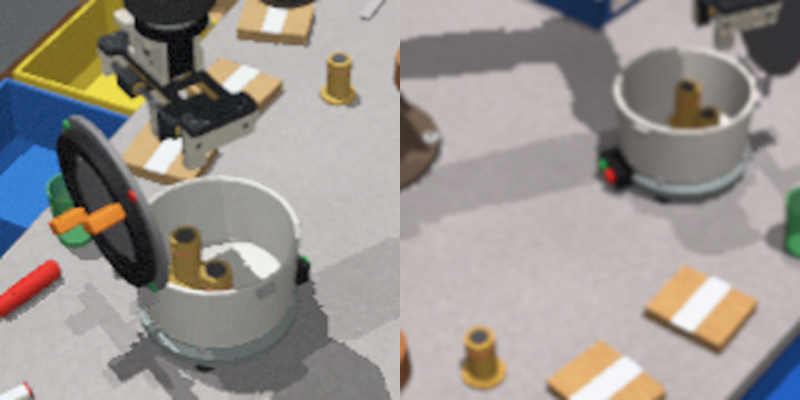

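Request:
{"fn": "jog_arm", "kwargs": {"steps": [[0.2, -0.0185, 0, 0.0334, 0], [0.2, -0.0185, 0, 0.0334, 0], [0.2, -0.0185, 0, 0.0334, 0], [0.2, -0.0185, 0, 0.0334, 0], [0.2, -0.0185, 0, 0.0334, 0], [0.2, -0.0185, 0, 0.0334, 0], [0.2, -0.0185, 0, 0.0334, 0], [0.2, -0.0185, 0, 0.0334, 0], [0.2, -0.0185, 0, 0.0334, 0], [0.2, -0.0185, 0, 0.0334, 0], [0.2, -0.0185, 0, 0.0334, 0], [0.2, -0.0185, 0, 0.0334, 0]]}}

```text
time_s: 22.9
tcp_pos: [0.4275, -0.1957, 0.2159]
eef_rot: [-90.0, -0.1, 151.2]
contact_force: [0.5, 0.4, -0.3]
gripper_width: 0.07
```

Request:
{"fn": "jog_arm", "kwargs": {"steps": [[0.2, 0, 0, 0, 0], [0.2, 0, 0, 0, 0], [0.2, 0, 0, 0, 0]]}}

```text
time_s: 23.15
tcp_pos: [0.4278, -0.194, 0.2158]
eef_rot: [-90.0, -0.1, 151.1]
contact_force: [0.3, -0.1, 0.3]
gripper_width: 0.0702
```

```bash
python3 - <<'E'
from h import *
c=save('wrist','w13'); to(.4285,-.193,.020)
print(proj(c,[[.4285,-.193,.066],[.4285,-.193,.006]]))
E
```

```text
t 23.2 tcp [ 0.4282 -0.1934  0.2161] phi -118.82 tool delta [-0.0004  0.1961 -0.0006] F [ 1.  -0.6  0.6] w 0.0705
[[257.14714486 179.13296841]
 [257.21290235 169.93448199]]
```

View pics/w13.png

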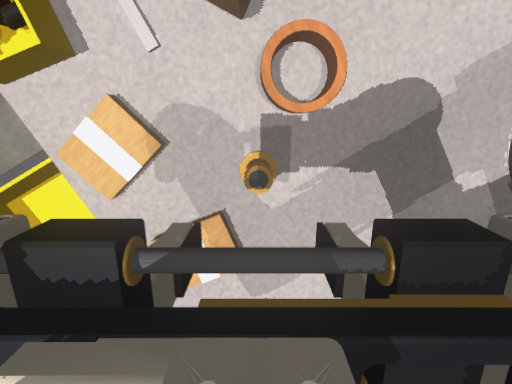

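Request:
{"fn": "jog_arm", "kwargs": {"steps": [[0.2, 0, 0.03, 0, 0], [0.2, 0, 0.03, 0, 0], [0.2, 0, 0.03, 0, 0], [0.2, 0, 0.03, 0, 0], [0.2, 0, 0.03, 0, 0], [0.2, 0, 0.03, 0, 0], [0.2, 0, 0.017, 0, 0], [0.2, 0, 0, 0, 0], [1, 0, 0, 0, 0], [1, 0, 0, 0, 0], [1, 0, 0, 0, 0], [1, 0, 0, 0, 0]]}}

```text
time_s: 24.2
tcp_pos: [0.4298, -0.1936, 0.0213]
eef_rot: [-90.1, 0.1, 151.2]
contact_force: [1.1, -0.0, 0.8]
gripper_width: 0.049
```

Request:
{"fn": "jog_arm", "kwargs": {"steps": [[1, 0, 0, 0, 0], [1, 0, 0, 0, 0], [1, 0, 0, 0, 0], [1, 0, 0, 0, 0], [1, 0, 0, 0, 0], [1, 0, 0, 0, 0]]}}

```text
time_s: 24.7
tcp_pos: [0.429, -0.1939, 0.0206]
eef_rot: [-90.0, 0.1, 151.2]
contact_force: [-1.4, 2.0, 7.5]
gripper_width: 0.0356
```

Request:
{"fn": "jog_arm", "kwargs": {"steps": [[1, 0, -0.01, 0, 0], [1, 0, -0.03, 0, 0], [1, 0, -0.03, 0, 0], [1, 0, -0.03, 0, 0], [1, 0, -0.03, 0, 0], [1, 0, -0.03, 0, 0], [1, 0, -0.03, 0, 0], [1, 0, -0.01, 0, 0], [1, 0, 0, 0, 0], [1, 0, 0, 0, 0]]}}

```text
time_s: 25.53
tcp_pos: [0.4283, -0.1937, 0.2196]
eef_rot: [-90.0, 0.0, 151.2]
contact_force: [-0.1, 0.5, -1.6]
gripper_width: 0.0354
```

```bash
python3 - <<'E'
from h import *
to(.3696,.2298,.0665)
E
```

```text
t 25.53 tcp [ 0.4283 -0.1937  0.2196] phi -118.85 tool delta [ 0.2558  0.1533 -0.3425] F [-0.1  0.5 -1.6] w 0.0354
```

Request:
{"fn": "jog_arm", "kwargs": {"steps": [[1, 0.0187, 0, -0.0333, 0], [1, 0.0187, 0, -0.0333, 0], [1, 0.0187, 0, -0.0333, 0], [1, 0.0187, 0, -0.0333, 0], [1, 0.0187, 0, -0.0333, 0], [1, 0.0187, 0, -0.0333, 0], [1, 0.0187, 0, -0.0333, 0], [1, 0.0187, 0, -0.0333, 0], [1, 0.0187, 0, -0.0333, 0], [1, 0.0292, 0, -0.0142, 0], [1, 0.0292, 0, -0.0142, 0], [1, 0.0292, 0, -0.0142, 0]]}}

```text
time_s: 26.53
tcp_pos: [0.3676, 0.2298, 0.2176]
eef_rot: [-89.8, -0.0, 151.2]
contact_force: [1.2, -0.3, -0.6]
gripper_width: 0.0358
```

Request:
{"fn": "jog_arm", "kwargs": {"steps": [[1, 0, 0, 0, 0], [1, 0, 0, 0, 0], [1, 0, 0, 0, 0]]}}

```text
time_s: 26.78
tcp_pos: [0.3689, 0.2289, 0.2185]
eef_rot: [-89.8, -0.0, 151.2]
contact_force: [0.4, -0.7, -1.0]
gripper_width: 0.0353
```

```bash
python3 - <<'E'
from h import *
to(.3696,.2298,.0655)
E
```

```text
t 26.78 tcp [0.3689 0.2289 0.2185] phi -118.76 tool delta [-0.0003  0.153  -0.0016] F [ 0.4 -0.7 -1. ] w 0.0353
```

Request:
{"fn": "jog_arm", "kwargs": {"steps": [[1, 0, 0.03, -0.001, 0], [1, 0, 0.03, 0, 0], [1, 0, 0.03, 0, 0], [1, 0, 0.03, 0, 0], [1, 0, 0.015, 0, 0], [1, 0, 0.008, 0, 0], [1, 0, 0.004, 0, 0], [1, 0, 0.002, 0, 0], [1, 0, 0, 0, 0], [1, 0, 0, 0, 0], [1, 0, 0.003, 0, 0], [1, 0, 0, 0, 0]]}}

```text
time_s: 27.78
tcp_pos: [0.3701, 0.2306, 0.0682]
eef_rot: [-90.1, -0.0, 151.2]
contact_force: [0.4, 0.3, -1.0]
gripper_width: 0.0354
```

Request:
{"fn": "jog_arm", "kwargs": {"steps": [[1, 0, 0.002, 0, 0], [1, 0, 0, 0, 0], [1, 0, 0, 0, 0]]}}

```text
time_s: 28.03
tcp_pos: [0.3699, 0.2304, 0.0659]
eef_rot: [-90.0, 0.0, 151.2]
contact_force: [-0.2, 0.2, -0.7]
gripper_width: 0.0355
```

Request:
{"fn": "jog_arm", "kwargs": {"steps": [[1, 0, 0.001, 0, 0], [1, 0, 0.001, 0, 0], [1, 0, 0, 0, 0], [1, 0, 0, 0, 0]]}}

```text
time_s: 28.37
tcp_pos: [0.3701, 0.2307, 0.0654]
eef_rot: [-90.0, 0.0, 151.2]
contact_force: [-9.3, -2.3, 20.1]
gripper_width: 0.0354
```

Request:
{"fn": "jog_arm", "kwargs": {"steps": [[1, 0, -0.001, 0, 0], [0.47, 0, 0, 0, 0], [0.47, 0, 0, 0, 0], [0.47, 0, 0, 0, 0], [0.47, 0, -0.01, 0, 0], [0.47, 0, -0.03, 0, 0], [0.47, 0, -0.04, 0, 0], [0.47, 0, -0.04, 0, 0], [1, 0, -0.04, 0, 0], [1, 0, -0.04, 0, 0], [1, 0, -0.04, 0, 0], [1, 0, -0.04, 0, 0]]}}

```text
time_s: 29.37
tcp_pos: [0.3696, 0.2298, 0.347]
eef_rot: [-90.0, -0.0, 151.2]
contact_force: [0.8, 1.3, -0.5]
gripper_width: 0.0251
```

Request:
{"fn": "jog_arm", "kwargs": {"steps": [[1, 0, -0.04, 0, 0], [1, 0, -0.04, 0, 0], [1, 0, 0, 0, 0], [1, 0, 0, 0, 0]]}}

```text
time_s: 29.7
tcp_pos: [0.3705, 0.231, 0.4268]
eef_rot: [-90.2, 0.0, 151.2]
contact_force: [0.2, 0.1, -0.9]
gripper_width: 0.0015
```

```bash
python3 - <<'E'
from h import *
to(.45,.37); save('side','s14');save('scene','c14');save('wrist','w14')
a=cv2.resize(load('s14')['image'][150:310,160:320],None,fx=2.5,fy=2.5,interpolation=cv2.INTER_CUBIC)
b=cv2.resize(load('c14')['image'][30:190,200:360],None,fx=2.5,fy=2.5,interpolation=cv2.INTER_CUBIC)
cv2.imwrite('pics/m14.png',np.hstack([a,b])[:,:,::-1])
E
```

```text
t 29.7 tcp [0.3705 0.231  0.4268] phi -118.83 tool delta [-0.0026  0.0007 -0.1601] F [ 0.2  0.1 -0.9] w 0.0015
```

View pics/m14.png

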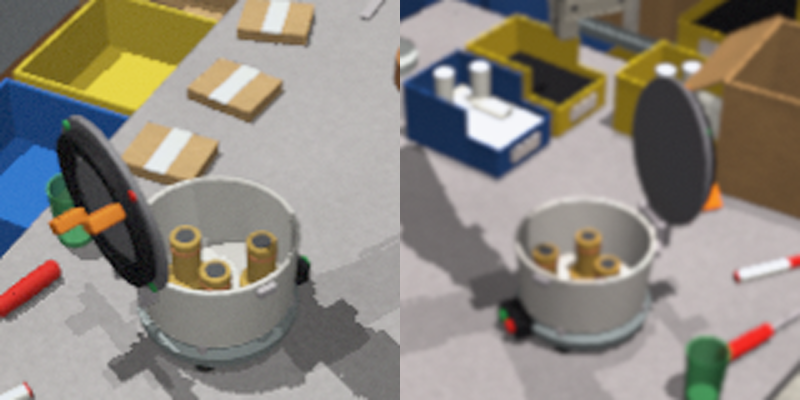

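View pics/w14.png

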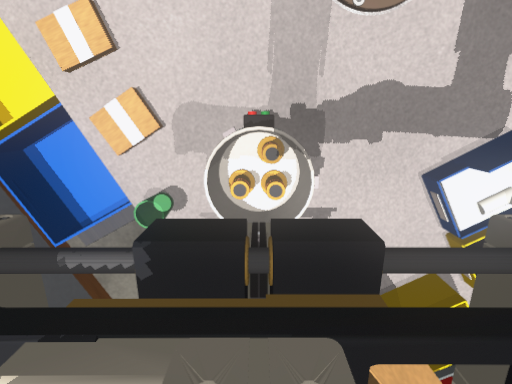

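```bash
python3 - <<'E'
from h import *
h=np.radians(61);u=np.array([np.cos(h),np.sin(h),0]);C=np.array([.388,.263,0]);H=C+.106*u+[0,0,.136];print('hinge',H)
for th in (1.5,1.6,1.7,1.8):
    d=-np.cos(th)*u+np.sin(th)*np.array([0,0,1]); n=np.sin(th)*u+np.cos(th)*np.array([0,0,1])
    print(th,proj(load('scene0'),[H+.106*d+.004*n]),proj(load('s1'),[H+.106*d+.01*n]),'ring top edge',(H+.194*d+.022*n).round(3),'disc top',(H+.206*d).round(3))
E
```

```text
hinge [0.43938982 0.35570969 0.136     ]
1.5 [[302.5204081   91.25782928]] [[208.3673408  228.64185561]] ring top edge [0.443 0.363 0.331] disc top [0.432 0.343 0.341]
1.6 [[305.37702893  90.63230989]] [[204.79286405 230.47302248]] ring top edge [0.453 0.38  0.329] disc top [0.442 0.361 0.342]
1.7 [[308.17664505  90.28629142]] [[201.27768707 232.6003764 ]] ring top edge [0.462 0.397 0.326] disc top [0.452 0.379 0.34 ]
1.8 [[310.88835421  90.22136569]] [[197.86400776 235.00093867]] ring top edge [0.471 0.413 0.32 ] disc top [0.462 0.397 0.337]
```

Request:
{"fn": "jog_arm", "kwargs": {"steps": [[1, 0, 0, -0.0387, 0], [1, 0, 0, -0.0387, 0], [1, 0, 0, -0.0387, 0], [1, 0, 0, -0.0387, 0], [1, 0, 0, -0.0387, 0], [1, 0, 0, -0.0387, 0], [1, 0, 0, 0, 0], [1, 0, 0, 0, 0]]}}

```text
time_s: 30.52
tcp_pos: [0.4823, 0.4354, 0.4195]
eef_rot: [-89.5, -0.1, 151.2]
contact_force: [-0.6, -1.5, -0.4]
gripper_width: 0.0004
```

```bash
cat >> h.py <<'E'
hh=np.radians(61);u=np.array([np.cos(hh),np.sin(hh),0]);v=np.array([-u[1],u[0],0]);C=np.array([.388,.263,0])
def tum():
    s=r.get_state();d=np.array(s['tcp_pos'])-C; print('t',round(s['time_s'],2),'a(from hinge)',round(.106-float(d@u),4),'v',round(float(d@v),4),'tipz',round(d[2]+.014,4),'F tool x,y,z',(rot().T@s['contact_force']).round(1))
E
python3 - <<'E'
from h import *
tum(); to(.45,.37);save('side','s15')
cv2.imwrite('pics/s15z.png',cv2.resize(load('s15')['image'][90:310,130:350],None,fx=2.6,fy=2.6,interpolation=cv2.INTER_CUBIC)[:,:,::-1])
E
```

```text
t 30.52 a(from hinge) -0.0905 v 0.0011 tipz 0.4335 F tool x,y,z [-0.2  0.4  1.6]
t 30.52 tcp [0.4823 0.4354 0.4195] phi -118.79 tool delta [-0.0032  0.0006  0.0728] F [-0.6 -1.5 -0.4] w 0.0004
```

View pics/s15z.png

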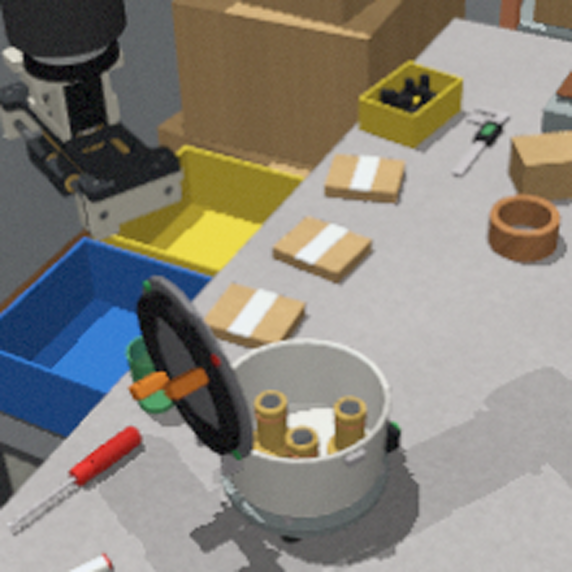

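```bash
python3 - <<'E'
from h import *
s=r.get_state();T=rot();c=load('s15');p=np.array(s['tcp_pos'])
for dy in (.019,-.014,-.033,-.08): 
    q=proj(c,[p+T@[dx,dy,0] for dx in(-.044,-.01,.01,.044)]); print(dy,((q-[130,90])*2.6).round(0).tolist())
c=save('scene','c15')
for dy in (.019,-.014,-.033,-.08): print(dy,((proj(c,[p+T@[0,dy,0]])-[200,0])*3).round(0))
cv2.imwrite('pics/c15z.png',cv2.resize(c['image'][0:190,200:400],None,fx=3,fy=3,interpolation=cv2.INTER_CUBIC)[:,:,::-1])
E
```

```text
0.019 [[83.0, 240.0], [99.0, 258.0], [109.0, 269.0], [127.0, 289.0]]
-0.014 [[77.0, 210.0], [94.0, 228.0], [104.0, 239.0], [122.0, 259.0]]
-0.033 [[74.0, 192.0], [91.0, 210.0], [101.0, 221.0], [120.0, 241.0]]
-0.08 [[66.0, 147.0], [84.0, 164.0], [94.0, 175.0], [112.0, 194.0]]
0.019 [[397. 126.]]
-0.014 [[400.  97.]]
-0.033 [[402.  80.]]
-0.08 [[407.  36.]]
```

View pics/c15z.png

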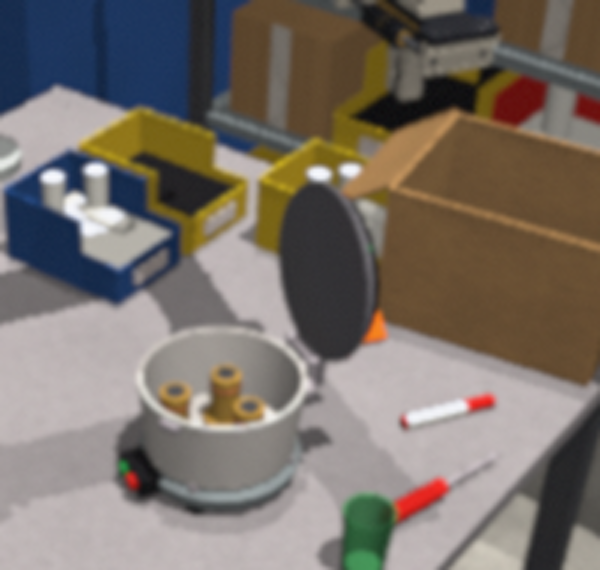

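Request:
{"fn": "jog_arm", "kwargs": {"steps": [[1, 0, 0.035, 0, 0], [1, 0, 0.035, 0, 0], [1, 0, 0.035, 0, 0], [1, 0, 0.03, 0, 0], [1, 0, 0, 0, 0], [1, 0, 0, 0, 0], [1, 0, 0, 0, 0]]}}

```text
time_s: 31.2
tcp_pos: [0.4826, 0.4338, 0.2932]
eef_rot: [-90.2, 0.1, 151.2]
contact_force: [1.1, 0.6, 0.6]
gripper_width: 0.0006
```

```bash
python3 - <<'E'
from h import *
tum(); save('side','s16');save('scene','c16')
a=cv2.resize(load('s16')['image'][150:310,130:290],None,fx=2.5,fy=2.5,interpolation=cv2.INTER_CUBIC)
b=cv2.resize(load('c16')['image'][0:160,230:390],None,fx=2.5,fy=2.5,interpolation=cv2.INTER_CUBIC)
cv2.imwrite('pics/m16.png',np.hstack([a,b])[:,:,::-1])
E
```

```text
t 31.2 a(from hinge) -0.0893 v 0.0001 tipz 0.3072 F tool x,y,z [-0.7 -0.6 -1. ]
```

View pics/m16.png

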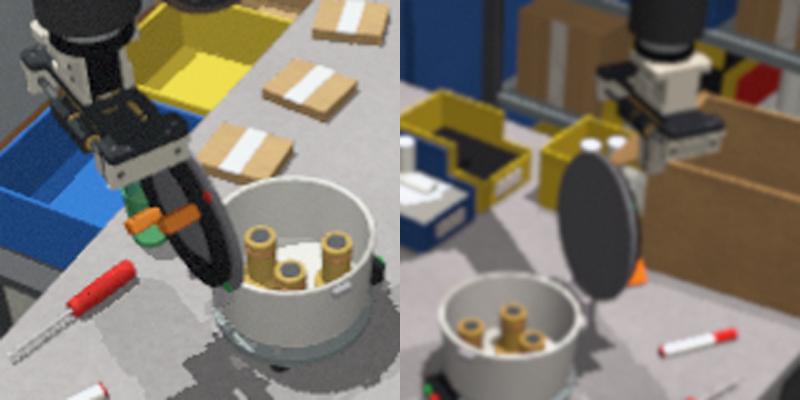

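Request:
{"fn": "jog_arm", "kwargs": {"steps": [[1, 0, 0.008, 0, 0], [1, 0, 0, 0.01, 0], [1, 0, 0, 0.01, 0], [1, 0, 0, 0.01, 0], [1, 0, 0, 0.01, 0], [1, 0, 0, 0.01, 0], [1, 0, 0, 0.01, 0], [1, 0, 0, 0.01, 0], [1, 0, 0, 0, 0]]}}

```text
time_s: 32.05
tcp_pos: [0.4472, 0.3708, 0.2827]
eef_rot: [-90.0, -0.0, 151.2]
contact_force: [0.0, -0.8, 0.2]
gripper_width: 0.0005
```

```bash
python3 - <<'E'
from h import *
tum(); save('side','s17');save('scene','c17')
a=cv2.resize(load('s17')['image'][150:310,130:290],None,fx=2.5,fy=2.5,interpolation=cv2.INTER_CUBIC)
b=cv2.resize(load('c17')['image'][0:160,230:390],None,fx=2.5,fy=2.5,interpolation=cv2.INTER_CUBIC)
cv2.imwrite('pics/m17.png',np.hstack([a,b])[:,:,::-1])
E
```

```text
t 32.05 a(from hinge) -0.017 v 0.0004 tipz 0.2967 F tool x,y,z [-0.4 -0.2  0.7]
```

View pics/m17.png

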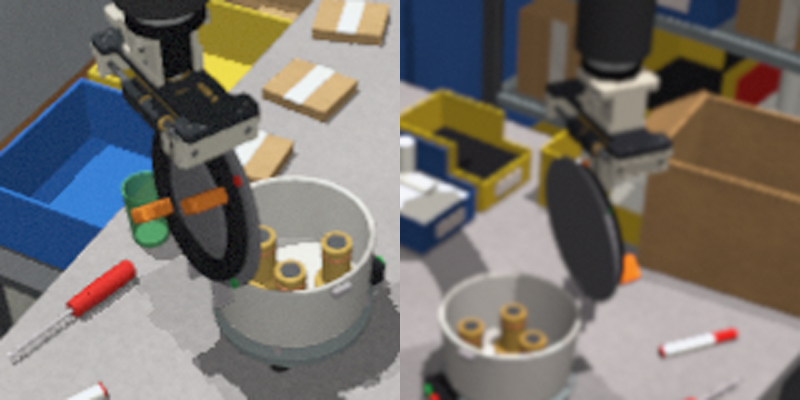

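```bash
python3 - <<'E'
import numpy as np
al=np.radians(np.linspace(92.5,7.85,25));a=.161*np.cos(al);z=.161*np.sin(al)
print([[1,0,round(float(-dz),3),round(float(da),3),0] for da,dz in zip(np.diff(a),np.diff(z))])
E
```

```text
[[1, 0, -0.0, 0.01, 0], [1, 0, 0.0, 0.01, 0], [1, 0, 0.001, 0.01, 0], [1, 0, 0.002, 0.01, 0], [1, 0, 0.002, 0.01, 0], [1, 0, 0.003, 0.009, 0], [1, 0, 0.003, 0.009, 0], [1, 0, 0.004, 0.009, 0], [1, 0, 0.005, 0.009, 0], [1, 0, 0.005, 0.008, 0], [1, 0, 0.006, 0.008, 0], [1, 0, 0.006, 0.008, 0], [1, 0, 0.007, 0.007, 0], [1, 0, 0.007, 0.007, 0], [1, 0, 0.007, 0.007, 0], [1, 0, 0.008, 0.006, 0], [1, 0, 0.008, 0.006, 0], [1, 0, 0.009, 0.005, 0], [1, 0, 0.009, 0.005, 0], [1, 0, 0.009, 0.004, 0], [1, 0, 0.009, 0.003, 0], [1, 0, 0.009, 0.003, 0], [1, 0, 0.01, 0.002, 0], [1, 0, 0.01, 0.002, 0]]
```

Request:
{"fn": "jog_arm", "kwargs": {"steps": [[1, 0, 0, 0.01, 0], [1, 0, 0, 0.01, 0], [1, 0, 0.001, 0.01, 0], [1, 0, 0.002, 0.01, 0], [1, 0, 0.002, 0.01, 0], [1, 0, 0.003, 0.009, 0], [1, 0, 0.003, 0.009, 0], [1, 0, 0.004, 0.009, 0], [1, 0, 0.005, 0.009, 0]]}}

```text
time_s: 32.9
tcp_pos: [0.4063, 0.2963, 0.2619]
eef_rot: [-90.0, 0.0, 151.2]
contact_force: [1.3, 0.8, 1.5]
gripper_width: 0.0004
```

```bash
python3 - <<'E'
from h import *
tum(); save('side','s18')
a=cv2.resize(load('s18')['image'][150:310,130:290],None,fx=2.5,fy=2.5,interpolation=cv2.INTER_CUBIC)
cv2.imwrite('pics/m18.png',a[:,:,::-1])
E
```

```text
t 32.9 a(from hinge) 0.068 v 0.0001 tipz 0.2759 F tool x,y,z [-0.7 -1.5 -1.3]
```

View pics/m18.png

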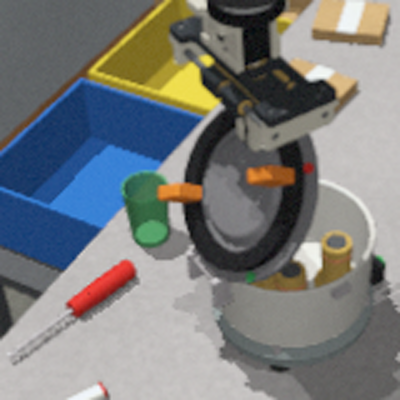

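Tracking well, with the lid at about 60°. I'll continue the arc.

Request:
{"fn": "jog_arm", "kwargs": {"steps": [[1, 0, 0.005, 0.008, 0], [1, 0, 0.006, 0.008, 0], [1, 0, 0.006, 0.008, 0], [1, 0, 0.007, 0.007, 0], [1, 0, 0.007, 0.007, 0], [1, 0, 0.007, 0.007, 0], [1, 0, 0.008, 0.006, 0], [1, 0, 0.008, 0.006, 0], [1, 0, 0.009, 0.005, 0], [1, 0, 0.009, 0.005, 0]]}}

```text
time_s: 33.78
tcp_pos: [0.3739, 0.2376, 0.1889]
eef_rot: [-90.0, 0.0, 151.2]
contact_force: [0.7, -0.6, 1.1]
gripper_width: 0.0003
```

```bash
python3 - <<'E'
from h import *
tum()
E
```

```text
t 33.78 a(from hinge) 0.1351 v -0.0 tipz 0.2029 F tool x,y,z [-0.8 -1.1  0.2]
```

Request:
{"fn": "jog_arm", "kwargs": {"steps": [[1, 0, 0.009, 0.004, 0], [1, 0, 0.009, 0.003, 0], [1, 0, 0.009, 0.003, 0], [1, 0, 0.008, 0.002, 0], [1, 0, 0, 0, 0]]}}

```text
time_s: 34.2
tcp_pos: [0.3676, 0.2268, 0.1529]
eef_rot: [-89.8, -0.0, 151.2]
contact_force: [-0.3, 0.3, -0.2]
gripper_width: 0.0004
```

```bash
python3 - <<'E'
from h import *
tum(); save('side','s19');save('scene','c19')
a=cv2.resize(load('s19')['image'][150:310,160:320],None,fx=2.5,fy=2.5,interpolation=cv2.INTER_CUBIC)
b=cv2.resize(load('c19')['image'][30:190,200:360],None,fx=2.5,fy=2.5,interpolation=cv2.INTER_CUBIC)
cv2.imwrite('pics/m19.png',np.hstack([a,b])[:,:,::-1])
E
```

```text
t 34.2 a(from hinge) 0.1476 v 0.0003 tipz 0.1669 F tool x,y,z [ 0.4  0.2 -0.2]
```

View pics/m19.png

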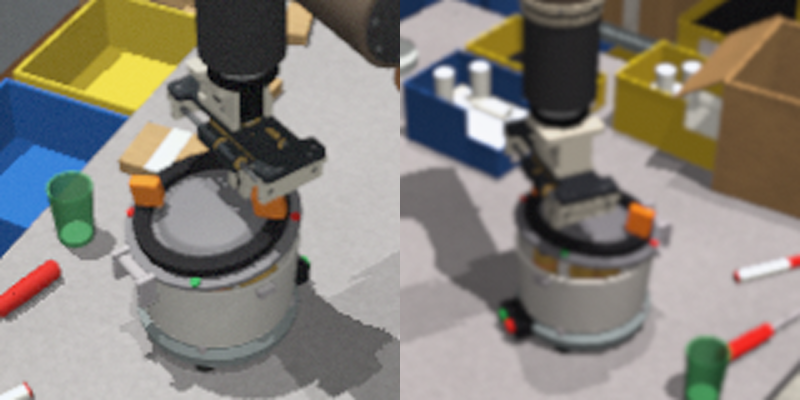

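Request:
{"fn": "jog_arm", "kwargs": {"steps": [[1, 0, 0.004, 0, 0], [1, 0, 0.003, 0, 0], [1, 0, 0, 0, 0], [1, 0, 0, 0, 0]]}}

```text
time_s: 34.63
tcp_pos: [0.3686, 0.228, 0.1478]
eef_rot: [-90.0, -0.0, 151.2]
contact_force: [0.3, -0.8, 0.6]
gripper_width: 0.0004
```

Request:
{"fn": "jog_arm", "kwargs": {"steps": [[1, 0, 0.002, 0, 0], [1, 0, 0.002, 0, 0], [1, 0, 0, 0, 0], [1, 0, 0, 0, 0]]}}

```text
time_s: 34.97
tcp_pos: [0.3686, 0.2279, 0.1438]
eef_rot: [-90.0, -0.0, 151.2]
contact_force: [-0.3, -0.8, -0.5]
gripper_width: 0.0006
```

Request:
{"fn": "jog_arm", "kwargs": {"steps": [[1, 0, 0.002, 0, 0], [1, 0, 0.002, 0, 0], [1, 0, 0, 0, 0], [1, 0, 0, 0, 0]]}}

```text
time_s: 35.3
tcp_pos: [0.3685, 0.2279, 0.1397]
eef_rot: [-90.0, -0.0, 151.2]
contact_force: [0.6, 0.0, 0.3]
gripper_width: 0.0003
```

```bash
python3 - <<'E'
from h import *
tum(); save('side','s20');save('scene','c20')
a=cv2.resize(load('s20')['image'][180:300,180:300],None,fx=3.3,fy=3.3,interpolation=cv2.INTER_CUBIC)
b=cv2.resize(load('c20')['image'][70:190,220:340],None,fx=3.3,fy=3.3,interpolation=cv2.INTER_CUBIC)
cv2.imwrite('pics/m20.png',np.hstack([a,b])[:,:,::-1])
E
```

```text
t 35.3 a(from hinge) 0.1462 v -0.0 tipz 0.1537 F tool x,y,z [-0.5 -0.3 -0.4]
```

View pics/m20.png

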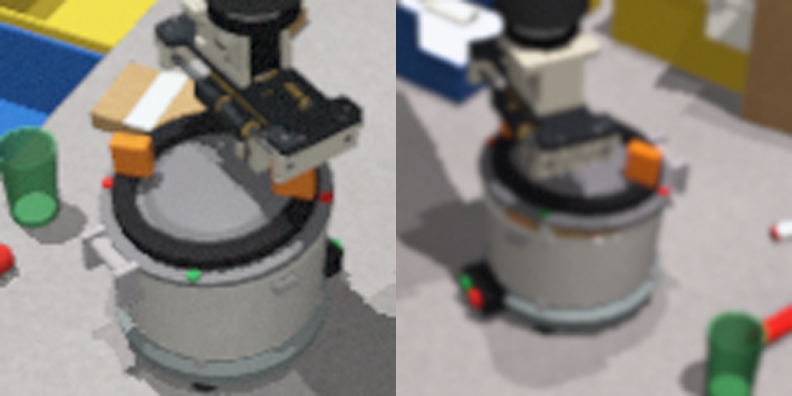

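Request:
{"fn": "jog_arm", "kwargs": {"steps": [[1, 0, 0.003, 0, 0], [1, 0, 0.003, 0, 0], [1, 0, 0, 0, 0], [1, 0, 0, 0, 0]]}}

```text
time_s: 35.73
tcp_pos: [0.3685, 0.2278, 0.1336]
eef_rot: [-90.0, -0.0, 151.2]
contact_force: [-0.3, 0.2, 0.1]
gripper_width: 0.0004
```

Request:
{"fn": "jog_arm", "kwargs": {"steps": [[1, 0, 0.002, 0, 0], [1, 0, 0.002, 0, 0], [1, 0, 0, 0, 0], [1, 0, 0, 0, 0]]}}

```text
time_s: 36.07
tcp_pos: [0.3685, 0.2279, 0.1297]
eef_rot: [-90.0, -0.0, 151.2]
contact_force: [-0.6, -0.4, -1.4]
gripper_width: 0.0006
```

Request:
{"fn": "jog_arm", "kwargs": {"steps": [[1, 0, 0.002, 0, 0], [1, 0, 0.002, 0, 0]]}}

```text
time_s: 36.23
tcp_pos: [0.3686, 0.2279, 0.1258]
eef_rot: [-90.0, 0.0, 151.2]
contact_force: [-0.3, 0.0, 0.4]
gripper_width: 0.0006
```

Request:
{"fn": "jog_arm", "kwargs": {"steps": [[1, 0, 0.002, 0, 0], [1, 0, 0.001, 0, 0]]}}

```text
time_s: 36.4
tcp_pos: [0.3688, 0.2278, 0.1242]
eef_rot: [-90.0, 0.0, 151.2]
contact_force: [-11.9, -4.6, 30.5]
gripper_width: 0.0006
```

```bash
python3 - <<'E'
from h import *
tum(); save('side','s21');save('scene','c21')
a=cv2.resize(load('s21')['image'][180:300,180:300],None,fx=3.3,fy=3.3,interpolation=cv2.INTER_CUBIC)
b=cv2.resize(load('c21')['image'][70:190,220:340],None,fx=3.3,fy=3.3,interpolation=cv2.INTER_CUBIC)
cv2.imwrite('pics/m21.png',np.hstack([a,b])[:,:,::-1])
E
```

```text
t 36.4 a(from hinge) 0.1461 v -0.0002 tipz 0.1382 F tool x,y,z [  8.2 -30.5   9.7]
```

View pics/m21.png

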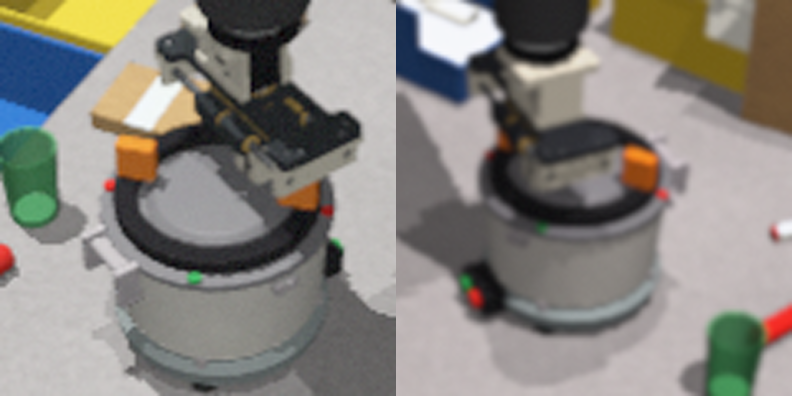

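Request:
{"fn": "jog_arm", "kwargs": {"steps": [[1, 0, -0.02, 0, 0], [1, 0, -0.04, 0, 0], [0.5, 0, -0.03, 0, -6.7], [0.5, 0, -0.03, 0, -6.7], [0.5, 0, 0, 0, -6.7], [0.5, 0, 0, 0, -6.7], [0.5, 0, 0, 0, -6.7], [0.5, 0, 0, 0, -6.7], [0.5, 0, 0, 0, -6.7], [0.5, 0, 0, 0, -6.7], [0.5, 0, 0, 0, -6.7], [0.5, 0, 0, 0, -6.7]]}}

```text
time_s: 37.5
tcp_pos: [0.3685, 0.2279, 0.2426]
eef_rot: [-90.0, -0.0, -141.5]
contact_force: [-0.3, -0.3, 1.0]
gripper_width: 0.0436
```

Request:
{"fn": "jog_arm", "kwargs": {"steps": [[0.5, 0, 0, 0, -6.8], [0.5, 0, 0, 0, -6.8], [0.5, 0, 0, 0, -6.8], [0.5, 0, 0, 0, -6.8], [0.5, 0, 0, 0, -6.8], [0.5, 0, 0, 0, -6.8], [0.5, 0, 0, 0, -6.8], [0.5, 0, 0, 0, -6.8], [0.5, 0, 0, 0, -6.8], [0.5, 0, 0, 0, -6.8], [0.5, 0, 0, 0, 0], [0.5, 0, 0, 0, 0]]}}

```text
time_s: 38.5
tcp_pos: [0.3685, 0.2279, 0.2427]
eef_rot: [-90.0, -0.0, -74.0]
contact_force: [0.2, 0.8, 0.2]
gripper_width: 0.0438
```

```bash
python3 - <<'E'
from h import *
to(.4553,.2823,.149); c=save('wrist','w22'); print(proj(c,[[.4553,.2823,.193]]));save('side','s22');save('scene','c22')
b=cv2.resize(load('c22')['image'][40:190,200:350],None,fx=4,fy=4,interpolation=cv2.INTER_CUBIC)
cv2.imwrite('pics/c22z.png',b[:,:,::-1])
E
```

```text
t 38.5 tcp [0.3685 0.2279 0.2427] phi 15.97 tool delta [-0.0284  0.0936  0.0984] F [0.2 0.8 0.2] w 0.0438
[[221.79724506  78.46458853]]
```

View pics/w22.png

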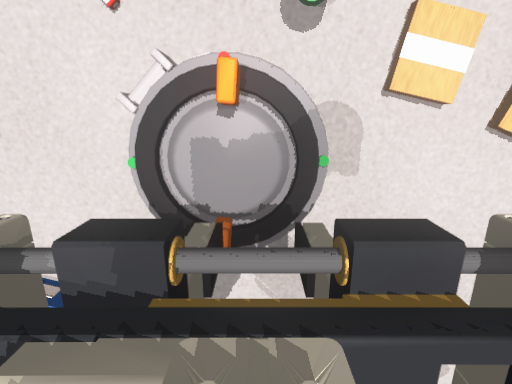

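View pics/s22.png

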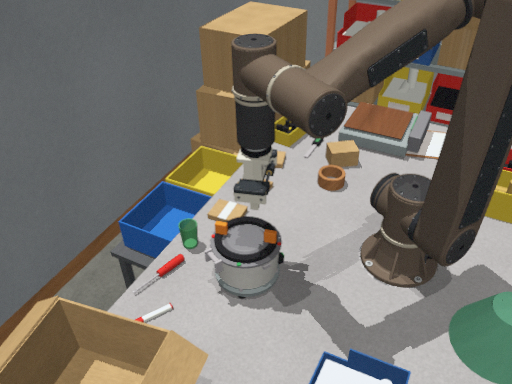

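View pics/c22z.png

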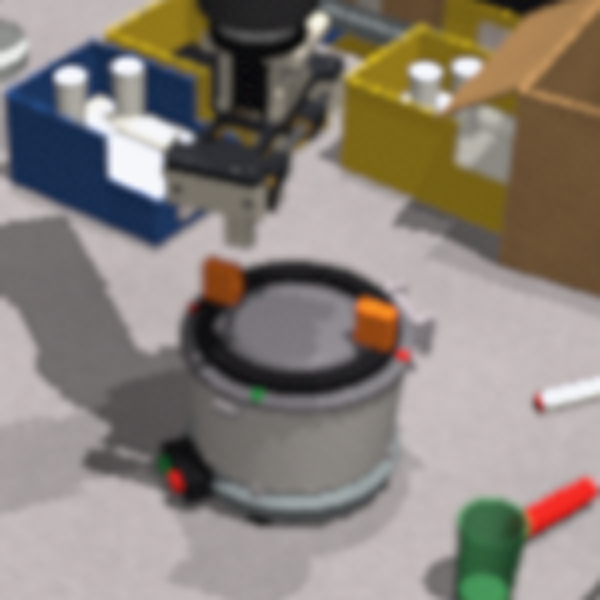

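```bash
python3 - <<'E'
from h import *
c=load('w22')
im=c['image']; cv2.imwrite('pics/w22z.png',cv2.resize(im[40:250,110:340],None,fx=3,fy=3,interpolation=cv2.INTER_CUBIC)[:,:,::-1])
P=plane(c,[(129.5,150),(328.5,150),(229,52),(135,120),(322,115),(160,85),(298,83),(138,190),(320,190)],.144); print(fitc(P))
print('dots',plane(c,[(132.5,162),(323.5,160)],.144),'lug',plane(c,[(228.5,77)],.193))
E
```

```text
(array([0.38677783, 0.26359108]), np.float64(0.09801610640618293))
dots [[0.35978335 0.3565183  0.144     ]
 [0.41383511 0.17433618 0.144     ]] lug [[0.45769397 0.27767115 0.193     ]]
```

View pics/w22z.png

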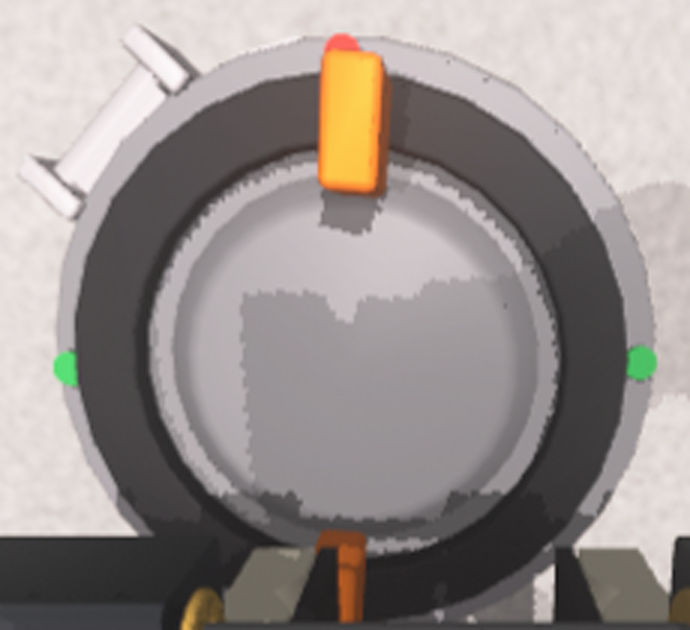

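```bash
python3 - <<'E'
from h import *
c=load('w22'); p=plane(c,[(226.7,80)],.193)[0]; print(p, np.degrees(np.arctan2(*(p-[.388,.263,.193])[[1,0]])), np.linalg.norm((p-[.388,.263,.193])[:2])); to(p[0],p[1],.149)
E
```

```text
[0.45526932 0.27846365 0.193     ] 12.946057669916838 0.06902380864860073
t 38.65 tcp [0.3686 0.2279 0.2428] phi 16.0 tool delta [-0.0247  0.0938  0.0973] F [ 0.8 -0.3  0.6] w 0.0438
```

Request:
{"fn": "jog_arm", "kwargs": {"steps": [[0.4, -0.008, 0, 0.0325, 0], [0.4, -0.008, 0, 0.0325, 0], [0.4, -0.0085, 0, 0.0325, 0], [0.4, 0, 0, 0, 3], [0.4, 0, 0.02, 0, 0], [0.4, 0, 0.02, 0, 0], [0.4, 0, 0, 0, 0], [0.4, 0, 0, 0, 0]]}}

```text
time_s: 39.32
tcp_pos: [0.4551, 0.278, 0.2023]
eef_rot: [-90.1, -0.1, -76.9]
contact_force: [-0.2, 0.2, 0.8]
gripper_width: 0.0527
```

```bash
python3 - <<'E'
from h import *
to(.4553,.2785,.149); save('scene','c23');save('side','s23')
a=cv2.resize(load('s23')['image'][150:310,160:320],None,fx=2.5,fy=2.5,interpolation=cv2.INTER_CUBIC)
b=cv2.resize(load('c23')['image'][30:190,200:360],None,fx=2.5,fy=2.5,interpolation=cv2.INTER_CUBIC)
cv2.imwrite('pics/m23.png',np.hstack([a,b])[:,:,::-1])
E
```

```text
t 39.32 tcp [0.4551 0.278  0.2023] phi 13.11 tool delta [-0.0005  0.0533  0.0004] F [-0.2  0.2  0.8] w 0.0527
```

View pics/m23.png

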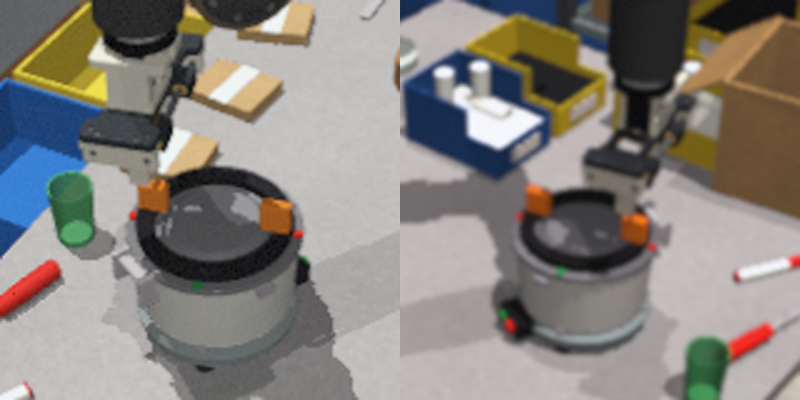

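Now down 53 mm, then grip.

Request:
{"fn": "jog_arm", "kwargs": {"steps": [[0.4, 0, 0.015, 0, 0], [0.4, 0, 0.015, 0, 0], [0.4, 0, 0.012, 0, 0], [0.4, 0, 0.008, 0, 0], [0.4, 0, 0, 0, 0], [1, 0, 0, 0, 0], [1, 0, 0, 0, 0], [1, 0, 0, 0, 0], [1, 0, 0, 0, 0], [1, 0, 0, 0, 0], [1, 0, 0, 0, 0], [1, 0, 0, 0, 0]], "squeeze": 15}}

```text
time_s: 40.42
tcp_pos: [0.4555, 0.2787, 0.1531]
eef_rot: [-90.0, 0.0, -76.8]
contact_force: [0.3, 0.2, 0.9]
gripper_width: 0.0161
```

Request:
{"fn": "jog_arm", "kwargs": {"steps": [[1, 0, 0, 0, 0], [1, 0, 0, 0, 0], [1, 0, 0, 0, 0]]}}

```text
time_s: 40.67
tcp_pos: [0.4555, 0.2787, 0.1531]
eef_rot: [-90.0, 0.0, -76.8]
contact_force: [-1.3, -0.7, 2.7]
gripper_width: 0.0159
```

```bash
python3 - <<'E'
from h import *
to(.4553,.2785,.149)
s=r.get_state();d=np.array(s['tcp_pos'])-C;print(np.hypot(d[0],d[1]),np.degrees(np.arctan2(d[1],d[0])))
E
```

```text
t 40.67 tcp [0.4555 0.2787 0.1531] phi 13.17 tool delta [ 0.0001  0.0041 -0.0002] F [-1.3 -0.7  2.7] w 0.0159
0.0693090187645932 13.052040021677508
```

Request:
{"fn": "jog_arm", "kwargs": {"steps": [[1, 0.0073, 0, -0.0004, 6], [1, 0.0073, 0, -0.0004, 6], [1, 0.0073, 0, -0.0004, 6], [1, 0.0073, 0, -0.0004, 6]]}}

```text
time_s: 41.0
tcp_pos: [0.4556, 0.2503, 0.153]
eef_rot: [-90.0, 0.1, -101.1]
contact_force: [-6.3, 5.4, 4.5]
gripper_width: 0.0159
```

```bash
cat >> h.py <<'E'
def ring():
    s=r.get_state();d=np.array(s['tcp_pos'])-C;T=rot();print('r',round(float(np.hypot(d[0],d[1])),4),'ang',round(float(np.degrees(np.arctan2(d[1],d[0]))),2),'phi',round(float(np.degrees(np.arctan2(T[1,2],T[0,2]))),2),'F tool',(T.T@s['contact_force']).round(1),'w',s['gripper_width'])
E
python3 -c "
from h import *
ring()"
```

```text
r 0.0688 ang -10.63 phi -11.1 F tool [-4.1 -4.5 -7.3] w 0.01593715659975813
```

Request:
{"fn": "jog_arm", "kwargs": {"steps": [[1, 0.0073, 0, -0.0004, 6], [1, 0.0073, 0, -0.0004, 6], [1, 0.0073, 0, -0.0004, 6], [1, 0.0073, 0, -0.0004, 6], [1, 0.0073, 0, -0.0004, 6]]}}

```text
time_s: 41.42
tcp_pos: [0.4398, 0.2187, 0.1531]
eef_rot: [-90.1, 0.2, -131.1]
contact_force: [-6.6, 8.6, 2.0]
gripper_width: 0.0162
```

```bash
python3 -c "
from h import *
ring()"
```

```text
r 0.0682 ang -40.56 phi -41.1 F tool [ -2.2  -2.  -10.6] w 0.016242362538999144
```

Request:
{"fn": "jog_arm", "kwargs": {"steps": [[1, 0.0073, 0, -0.0004, 6], [1, 0.0073, 0, -0.0004, 6], [1, 0.0073, 0, -0.0004, 6], [1, 0.0073, 0, -0.0004, 6]]}}

```text
time_s: 41.75
tcp_pos: [0.4169, 0.2015, 0.1531]
eef_rot: [-90.2, 0.1, -155.1]
contact_force: [-3.1, 9.9, -0.2]
gripper_width: 0.0162
```

```bash
python3 -c "
from h import *
ring()"
```

```text
r 0.0679 ang -64.8 phi -65.09 F tool [ -1.3   0.2 -10.3] w 0.01621389192774143
```

Request:
{"fn": "jog_arm", "kwargs": {"steps": [[1, 0.0073, 0, -0.001, 6], [1, 0.0024, 0, -0.0005, 2], [1, 0, 0, 0, 0], [1, 0, 0, 0, 0]]}}

```text
time_s: 42.08
tcp_pos: [0.4076, 0.1981, 0.1531]
eef_rot: [-90.1, 0.1, -162.7]
contact_force: [-1.5, 5.0, 0.2]
gripper_width: 0.0157
```

```bash
python3 -c "
from h import *
ring()"
```

```text
r 0.0678 ang -73.2 phi -72.71 F tool [-0.  -0.2 -5.2] w 0.015738733875483833
```

Request:
{"fn": "jog_arm", "kwargs": {"steps": [[1, 0.0024, 0, 0, 2], [1, 0, 0, 0, 0], [1, 0, 0, 0, 0]]}}

```text
time_s: 42.33
tcp_pos: [0.4072, 0.1983, 0.1535]
eef_rot: [-90.1, 0.2, -164.6]
contact_force: [6.3, 5.5, -3.9]
gripper_width: 0.0159
```

```bash
python3 -c "
from h import *
ring();print(r.get_state()['moment'])"
```

```text
r 0.0675 ang -73.46 phi -74.64 F tool [-7.5  4.  -3.6] w 0.015893011179292545
[ 2.22546414 -2.24942126  0.3029015 ]
```

Request:
{"fn": "jog_arm", "kwargs": {"steps": [[1, 0.0012, 0, 0, 0], [1, 0, 0, 0, 0], [1, 0, 0, 0, 0]]}}

```text
time_s: 42.58
tcp_pos: [0.4071, 0.1984, 0.1537]
eef_rot: [-90.1, 0.3, -164.6]
contact_force: [12.4, 5.3, -6.9]
gripper_width: 0.0161
```

```bash
python3 -c "
from h import *
ring()"
```

```text
r 0.0674 ang -73.51 phi -74.62 F tool [-13.3   7.   -1.8] w 0.016099413471129632
```

Request:
{"fn": "jog_arm", "kwargs": {"steps": [[0.5, 0, 0, 0, 0], [0.5, 0, 0, 0, 0], [0.5, 0, 0, 0, 0], [0.5, 0, 0, 0, 0], [0.5, 0, 0, 0, 0], [0.5, 0, 0, 0, 0], [0.5, 0, -0.02, 0, 0], [0.5, 0, -0.03, 0, 0], [0.5, 0, -0.04, 0, 0], [0.5, 0, -0.04, 0, 0], [0.5, 0, 0, 0, 0], [0.5, 0, 0, 0, 0]]}}

```text
time_s: 43.58
tcp_pos: [0.4048, 0.1968, 0.2853]
eef_rot: [-90.2, 0.2, -164.8]
contact_force: [-0.4, -0.1, -2.3]
gripper_width: 0.0442
```

```bash
python3 - <<'E'
from h import *
to(.47,.05); save('scene','c24');save('side','s24');save('wrist','w24')
a=cv2.resize(load('s24')['image'][150:310,160:320],None,fx=2.5,fy=2.5,interpolation=cv2.INTER_CUBIC)
b=cv2.resize(load('c24')['image'][30:190,200:360],None,fx=2.5,fy=2.5,interpolation=cv2.INTER_CUBIC)
cv2.imwrite('pics/m24.png',np.hstack([a,b])[:,:,::-1])
E
```

```text
t 43.58 tcp [0.4048 0.1968 0.2853] phi -74.81 tool delta [-0.0244 -0.0003  0.1587] F [-0.4 -0.1 -2.3] w 0.0442
```

View pics/m24.png

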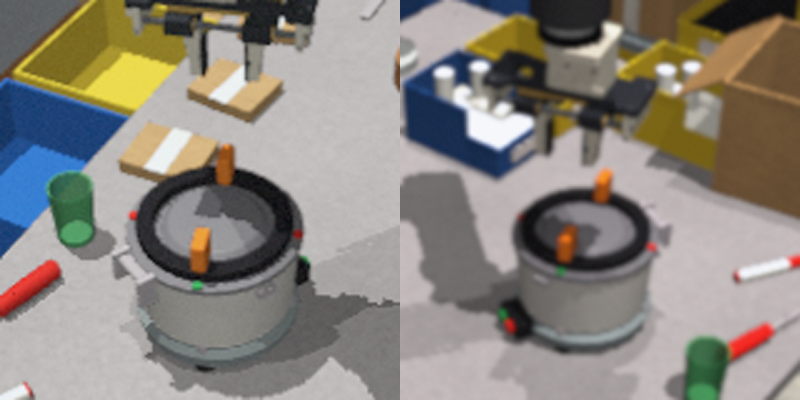

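View pics/w24.png

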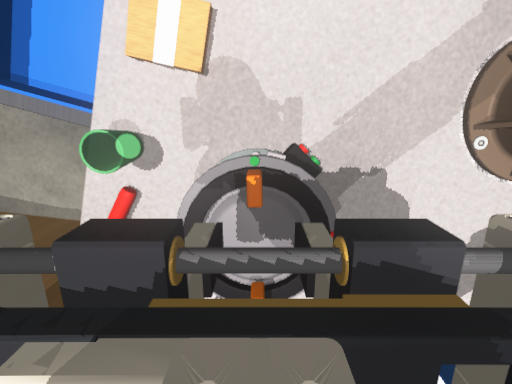

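View pics/c24.png

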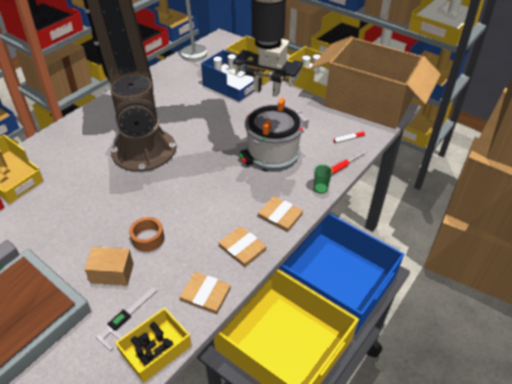

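Request:
{"fn": "jog_arm", "kwargs": {"steps": [[0.5, 0, 0, 0, -6.8], [0.5, 0, 0, 0, -6.8], [0.5, 0, 0, 0, -6.8], [0.5, 0, 0, 0, -6.8], [0.5, 0, 0, 0, -6.8], [0.5, 0, 0, 0, -6.8], [0.5, 0, 0, 0, -6.8], [0.5, 0, 0, 0, -6.8], [0.5, 0, 0, 0, -6.8], [0.5, 0, 0, 0, -6.8], [0.5, 0, 0, 0, -6.8]]}}

```text
time_s: 44.65
tcp_pos: [0.4035, 0.1955, 0.2814]
eef_rot: [-90.1, -0.1, -89.7]
contact_force: [-0.6, -0.4, -0.5]
gripper_width: 0.0439
```

Request:
{"fn": "jog_arm", "kwargs": {"steps": [[0.5, 0.03, 0, 0.017, 0], [0.5, 0.03, 0, 0.017, 0], [0.5, 0.03, 0, 0.017, 0], [0.5, 0.03, 0, 0.017, 0], [0.5, 0.03, 0, 0.017, 0], [0.5, 0, 0, 0, 0], [0.5, 0, 0, 0, 0], [0.5, 0, 0, 0, 0]]}}

```text
time_s: 45.32
tcp_pos: [0.4884, 0.0456, 0.2816]
eef_rot: [-90.1, -0.0, -90.1]
contact_force: [-0.1, 0.8, -0.4]
gripper_width: 0.0437
```

```bash
python3 - <<'E'
from h import *
to(.49,.047,-.012);c=save('wrist','w25')
im=c['image'];g=cv2.cvtColor(im,cv2.COLOR_RGB2HSV);m=cv2.inRange(g,(8,60,120),(24,255,255))|cv2.inRange(im,(225,225,225),(255,255,255))
cv2.imwrite('pics/w25m.png',m)
E
```

```text
t 45.32 tcp [0.4884 0.0456 0.2816] phi -0.09 tool delta [-0.0016  0.2936  0.0023] F [-0.1  0.8 -0.4] w 0.0437
```

View pics/w25.png

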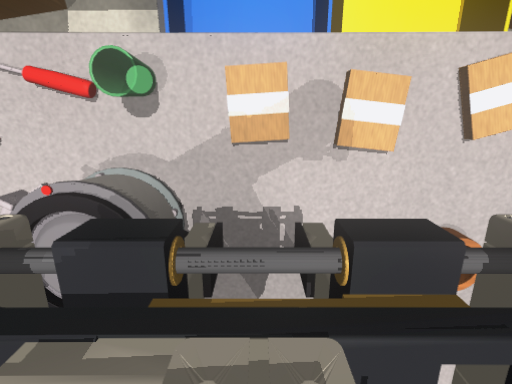

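```bash
python3 - <<'E'
from h import *
c=load('w25')
for cs in [[(226,66),(288,63),(289,138),(231,141)],[(350,70),(409,75),(396,150),(339,145)],[(463,66),(512,54)]]:
    Q=plane(c,cs,.02);print(Q[:,:2].round(3).tolist(),Q.mean(0).round(3))
print('edge',plane(c,[(150,32.5),(250,32.5),(350,32.5)],0))
print('blue y',plane(c,[(165,20),(330,20),(328,10)],-.055),'jar',plane(c,[(140,80)],0))
to(.49,.047,-.012)
E
```

```text
[[0.629, 0.093], [0.633, 0.003], [0.526, -0.002], [0.522, 0.088]] [0.577 0.046 0.02 ]
[[0.623, -0.088], [0.616, -0.174], [0.507, -0.17], [0.515, -0.08]] [ 0.565 -0.128  0.02 ]
[[0.627, -0.25], [0.643, -0.317]] [ 0.635 -0.284  0.02 ]
edge [[ 0.6772432   0.20474179  0.        ]
 [ 0.67708978  0.05781029  0.        ]
 [ 0.67661596 -0.08924427  0.        ]]
blue y [[ 0.70952423  0.19739465 -0.055     ]
 [ 0.70897732 -0.07133869 -0.055     ]
 [ 0.72322675 -0.06713606 -0.055     ]] jar [[6.12311143e-01 2.27112918e-01 5.55111512e-17]]
t 45.37 tcp [0.4884 0.0462 0.282 ] phi -0.02 tool delta [-0.001   0.294   0.0021] F [ 0.3 -0.5  0.3] w 0.0439
```

Request:
{"fn": "jog_arm", "kwargs": {"steps": [[0.5, 0, 0.038, 0, 0], [0.5, 0, 0.038, 0, 0], [0.5, 0, 0.038, 0, 0], [0.5, 0, 0.038, 0, 0], [0.5, 0, 0.038, 0, 0], [0.5, 0, 0.038, 0, 0], [0.5, 0, 0.03, 0, 0], [0.5, 0, 0.02, 0, 0], [0.5, 0, 0, 0, 0], [0.5, 0, 0, 0, 0]]}}

```text
time_s: 46.2
tcp_pos: [0.4881, 0.0466, 0.0044]
eef_rot: [-90.1, -0.1, -89.9]
contact_force: [0.5, 0.1, 0.7]
gripper_width: 0.0441
```

```bash
python3 - <<'E'
from h import *
to(.49,.047,-.012);save('side','s26')
cv2.imwrite('pics/s26z.png',cv2.resize(load('s26')['image'][120:270,180:330],None,fx=4,fy=4,interpolation=cv2.INTER_CUBIC)[:,:,::-1])
E
```

```text
t 46.2 tcp [0.4881 0.0466 0.0044] phi 0.1 tool delta [-0.0004  0.0164  0.0019] F [0.5 0.1 0.7] w 0.0441
```

View pics/s26z.png

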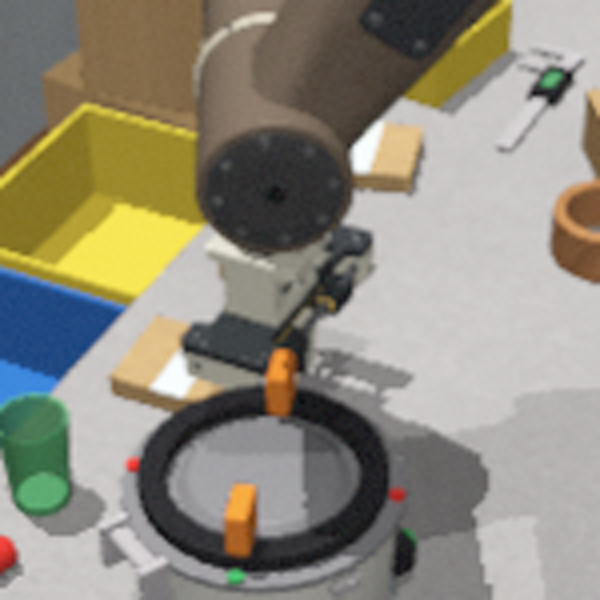

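Request:
{"fn": "jog_arm", "kwargs": {"steps": [[0.5, 0, 0.008, 0, 0], [0.5, 0, 0.006, 0, 0], [0.5, 0, 0, 0, 0], [0.5, 0, 0, 0, 0]]}}

```text
time_s: 46.58
tcp_pos: [0.489, 0.046, -0.0089]
eef_rot: [-90.0, 0.0, -90.0]
contact_force: [-1.0, 0.2, -0.0]
gripper_width: 0.0439
```

Request:
{"fn": "jog_arm", "kwargs": {"steps": [[0.5, 0, 0, 0.01, 0], [0.5, 0, 0, 0.01, 0], [0.5, 0, 0, 0.01, 0], [0.5, 0, 0, 0.01, 0], [0.5, 0, 0, 0.01, 0], [0.5, 0, 0, 0.01, 0], [0.5, 0, 0, 0.01, 0]]}}

```text
time_s: 47.17
tcp_pos: [0.5599, 0.0457, -0.0093]
eef_rot: [-90.0, -0.0, -90.0]
contact_force: [-1.5, 0.7, 1.1]
gripper_width: 0.044
```

```bash
python3 - <<'E'
from h import *
to(.49,.047,-.012);save('scene','c27')
cv2.imwrite('pics/c27z.png',cv2.resize(load('c27')['image'][120:320,180:400],None,fx=3,fy=3,interpolation=cv2.INTER_CUBIC)[:,:,::-1])
E
```

```text
t 47.17 tcp [ 0.5599  0.0457 -0.0093] phi -0.04 tool delta [-0.0012  0.0027 -0.0699] F [-1.5  0.7  1.1] w 0.044
```

View pics/c27z.png

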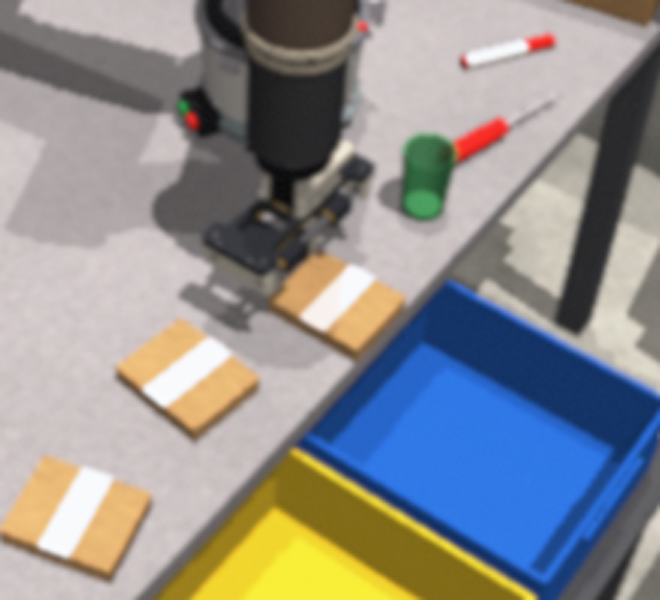

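Request:
{"fn": "jog_arm", "kwargs": {"steps": [[0.5, 0, 0, 0.011, 0], [0.5, 0, 0, 0.011, 0], [0.5, 0, 0, 0.011, 0], [0.5, 0, 0, 0.011, 0], [0.5, 0, 0, 0.011, 0], [0.5, 0, 0, 0.011, 0], [0.5, 0, 0, 0.011, 0], [0.5, 0, 0, 0.011, 0], [0.5, 0, 0, 0.011, 0], [0.5, 0, 0, 0.011, 0], [0.5, 0, 0, 0.011, 0], [0.5, 0, 0, 0, 0]]}}

```text
time_s: 48.22
tcp_pos: [0.6821, 0.0458, -0.0094]
eef_rot: [-89.9, -0.0, -90.0]
contact_force: [1.6, -0.4, 1.1]
gripper_width: 0.0437
```

```bash
python3 - <<'E'
from h import *
to(.49,.047,-.012);save('scene','c28')
cv2.imwrite('pics/c28z.png',cv2.resize(load('c28')['image'][120:320,180:400],None,fx=3,fy=3,interpolation=cv2.INTER_CUBIC)[:,:,::-1])
E
```

```text
t 48.22 tcp [ 0.6821  0.0458 -0.0094] phi -0.02 tool delta [-0.0011  0.0024 -0.1921] F [ 1.6 -0.4  1.1] w 0.0437
```

View pics/c28z.png

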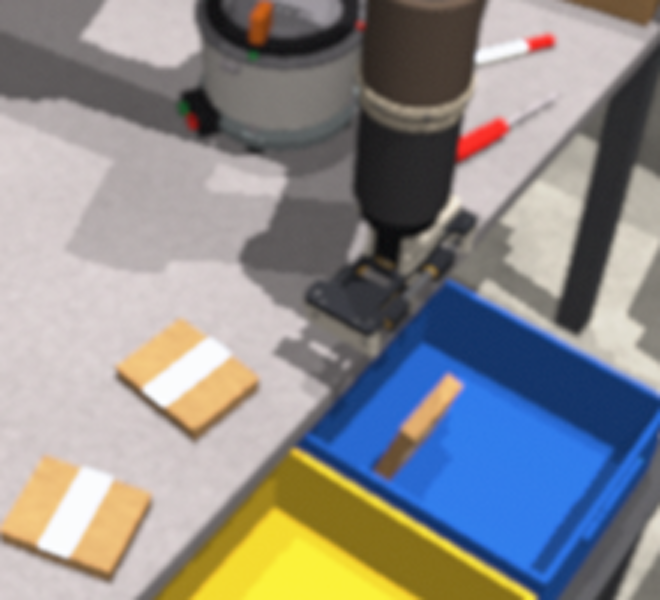

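Request:
{"fn": "jog_arm", "kwargs": {"steps": [[0.5, 0, -0.04, 0, 0], [0.5, 0, -0.04, 0, 0], [0.5, 0, -0.04, 0, 0], [0.5, 0.0325, 0, -0.0145, 0], [0.5, 0.0325, 0, -0.0145, 0], [0.5, 0.0325, 0, -0.0145, 0], [0.5, 0.0325, 0, -0.0145, 0], [0.5, 0.0325, 0, -0.0145, 0], [0.5, 0.0325, 0, -0.0145, 0], [0.5, 0.0325, 0, -0.0145, 0], [0.5, 0.0325, 0, -0.0145, 0]]}}

```text
time_s: 49.18
tcp_pos: [0.5624, -0.2152, 0.111]
eef_rot: [-90.0, 0.0, -90.0]
contact_force: [1.8, -0.9, 0.5]
gripper_width: 0.0434
```

Request:
{"fn": "jog_arm", "kwargs": {"steps": [[0.5, 0, 0, 0, 7], [0.5, 0, 0, 0, 7], [0.5, 0, 0, 0, 7], [0.5, 0, 0, 0, 7], [0.5, 0, 0, 0, 7], [0.5, 0, 0, 0, 7], [0.5, 0, 0, 0, 7], [0.5, 0, 0, 0, 7], [0.5, 0, 0, 0, 7], [0.5, 0, 0, 0, 7], [0.5, 0, 0, 0, 7], [0.5, 0, 0, 0, 7]]}}

```text
time_s: 50.18
tcp_pos: [0.5632, -0.2139, 0.1108]
eef_rot: [-90.0, -0.0, -174.4]
contact_force: [0.1, -0.3, 0.3]
gripper_width: 0.0437
```

Request:
{"fn": "jog_arm", "kwargs": {"steps": [[0.5, 0, 0, 0, 6], [0.5, 0, 0, 0, 0], [0.5, 0, 0, 0, 0]]}}

```text
time_s: 50.43
tcp_pos: [0.5634, -0.2139, 0.1108]
eef_rot: [-90.0, -0.0, -179.8]
contact_force: [0.3, 0.0, 0.5]
gripper_width: 0.044
```

```bash
python3 - <<'E'
from h import *
to(.565,-.215,-.01);save('scene','c29');print(r.get_state()['joints'].round(1))
cv2.imwrite('pics/c29z.png',cv2.resize(load('c29')['image'][120:320,150:410],None,fx=3,fy=3,interpolation=cv2.INTER_CUBIC)[:,:,::-1])
E
```

```text
t 50.43 tcp [ 0.5634 -0.2139  0.1108] phi -89.83 tool delta [-0.0016  0.1208  0.0011] F [0.3 0.  0.5] w 0.044
[ -2.2  18.3 -16.1  -0.  -55.7   2.4]
```

View pics/c29z.png

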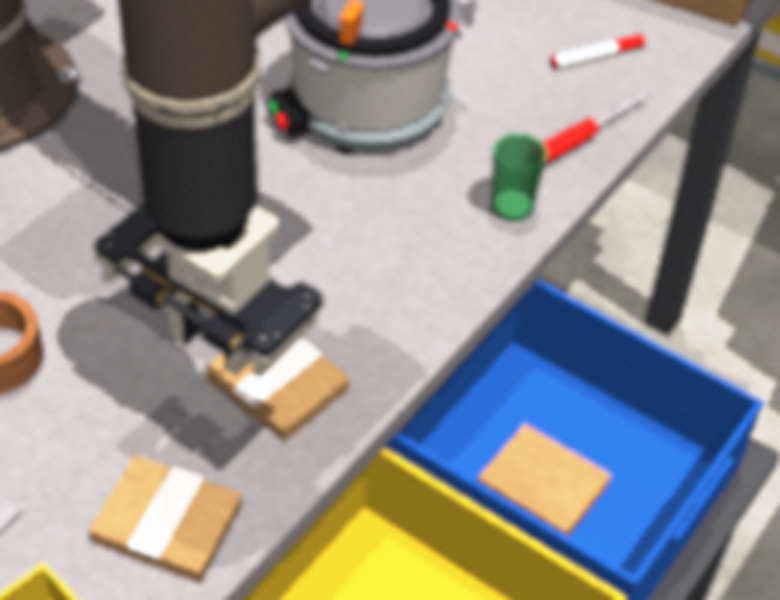

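Request:
{"fn": "jog_arm", "kwargs": {"steps": [[0.5, 0, 0.04, 0, 0], [0.5, 0, 0.04, 0, 0], [0.5, 0, 0.03, 0, 0], [0.5, 0, 0.01, 0, 0], [0.5, 0, 0, 0, 0], [0.5, 0, 0, -0.012, 0], [0.5, 0, 0, -0.012, 0], [0.5, 0, 0, -0.012, 0], [0.5, 0, 0, -0.012, 0], [0.5, 0, 0, -0.012, 0], [0.5, 0, 0, -0.012, 0], [0.5, 0, 0, -0.012, 0]]}}

```text
time_s: 51.48
tcp_pos: [0.5642, -0.1286, -0.0085]
eef_rot: [-90.0, 0.1, -180.0]
contact_force: [0.2, -1.2, 0.3]
gripper_width: 0.0436
```

Request:
{"fn": "jog_arm", "kwargs": {"steps": [[0.5, 0, 0, -0.012, 0], [0.5, 0, 0, -0.012, 0], [0.5, 0, 0, -0.012, 0], [0.5, 0, 0, -0.012, 0], [0.5, 0, 0, -0.012, 0], [0.5, 0, 0, -0.012, 0], [0.5, 0, 0, -0.012, 0], [0.5, 0, 0, -0.012, 0], [0.5, 0, 0, -0.012, 0], [0.5, 0, 0, -0.008, 0], [0.5, 0, 0, 0, 0]]}}

```text
time_s: 52.4
tcp_pos: [0.5641, -0.0124, -0.0091]
eef_rot: [-90.0, 0.0, -179.9]
contact_force: [0.4, -0.5, -0.2]
gripper_width: 0.0441
```

```bash
python3 - <<'E'
from h import *
to(.565,-.215,-.01);save('scene','c30');save('wrist','w30')
cv2.imwrite('pics/c30z.png',cv2.resize(load('c30')['image'][120:320,150:410],None,fx=3,fy=3,interpolation=cv2.INTER_CUBIC)[:,:,::-1])
E
```

```text
t 52.4 tcp [ 0.5641 -0.0124 -0.0091] phi -89.93 tool delta [-0.0006  0.0008  0.2026] F [ 0.4 -0.5 -0.2] w 0.0441
```

View pics/c30z.png

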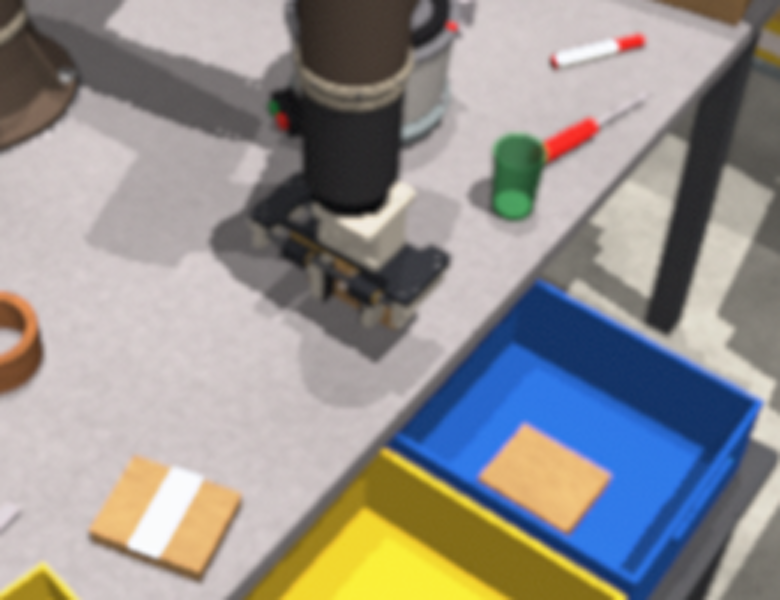

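Request:
{"fn": "jog_arm", "kwargs": {"steps": [[0.5, 0, 0, 0.02, 0], [0.5, 0, -0.04, 0, 0], [0.5, 0, -0.04, 0, -6.9], [0.5, 0, -0.04, 0, -6.9], [0.5, 0, -0.04, 0, -6.9], [0.5, 0, -0.04, 0, -6.9], [0.5, 0, 0, 0, -6.9], [0.5, 0, 0, 0, -6.9], [0.5, 0, 0, 0, -6.9], [0.5, 0, 0, 0, -6.9], [0.5, 0, 0, 0, -6.9], [0.5, 0, 0, 0, -6.9]]}}

```text
time_s: 53.5
tcp_pos: [0.5637, -0.0348, 0.1908]
eef_rot: [-90.0, 0.0, -110.7]
contact_force: [-0.0, 0.2, 0.3]
gripper_width: 0.044
```

Request:
{"fn": "jog_arm", "kwargs": {"steps": [[0.5, 0, 0, 0, -7], [0.5, 0, 0, 0, -7], [0.5, 0, 0, 0, -7], [0.5, -0.025, 0, -0.03, 0], [0.5, -0.025, 0, -0.03, 0], [0.5, -0.025, 0, -0.03, 0], [0.5, 0, 0, 0, 0], [0.5, 0, 0, 0, 0]]}}

```text
time_s: 54.17
tcp_pos: [0.473, 0.0416, 0.1915]
eef_rot: [-89.9, 0.0, -89.9]
contact_force: [0.9, -0.7, 0.9]
gripper_width: 0.0437
```

```bash
python3 - <<'E'
from h import *
to(.475,.043,-.01);save('wrist','w31');save('scene','c31')
E
```

```text
t 54.17 tcp [0.473  0.0416 0.1915] phi 0.12 tool delta [-0.0012  0.2015  0.0018] F [ 0.9 -0.7  0.9] w 0.0437
```

View pics/w31.png

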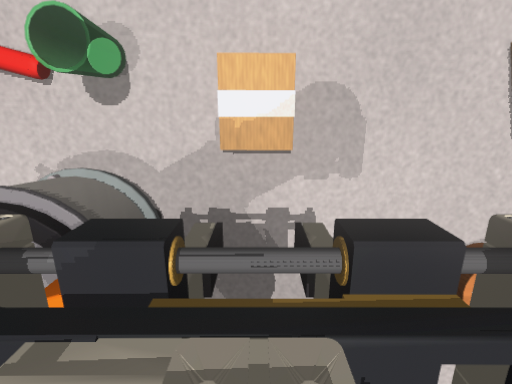

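Request:
{"fn": "jog_arm", "kwargs": {"steps": [[0.5, 0, 0.04, 0, 0], [0.5, 0, 0.04, 0, 0], [0.5, 0, 0.04, 0, 0], [0.5, 0, 0.04, 0, 0], [0.5, 0, 0.03, 0, 0], [0.5, 0, 0.01, 0, 0], [0.5, 0, 0, 0, 0], [0.5, 0, 0, 0, 0]]}}

```text
time_s: 54.93
tcp_pos: [0.4743, 0.0399, -0.0099]
eef_rot: [-90.1, -0.1, -90.1]
contact_force: [-0.0, 0.7, 0.6]
gripper_width: 0.0439
```

Request:
{"fn": "jog_arm", "kwargs": {"steps": [[0.5, 0, 0, 0.012, 0], [0.5, 0, 0, 0.012, 0], [0.5, 0, 0, 0.012, 0], [0.5, 0, 0, 0.012, 0], [0.5, 0, 0, 0.012, 0], [0.5, 0, 0, 0.012, 0], [0.5, 0, 0, 0.012, 0], [0.5, 0, 0, 0.012, 0], [0.5, 0, 0, 0.012, 0], [0.5, 0, 0, 0.012, 0], [0.5, 0, 0, 0.012, 0], [0.5, 0, 0, 0.012, 0]]}}

```text
time_s: 55.93
tcp_pos: [0.62, 0.0406, -0.0071]
eef_rot: [-89.8, 0.1, -90.1]
contact_force: [-0.2, 0.3, 0.1]
gripper_width: 0.0435
```

Request:
{"fn": "jog_arm", "kwargs": {"steps": [[0.5, 0, 0, 0.012, 0], [0.5, 0, 0, 0.012, 0], [0.5, 0, 0, 0.012, 0], [0.5, 0, 0, 0.012, 0], [0.5, 0, 0, 0.012, 0], [0.5, 0, 0, 0.01, 0], [0.5, 0, 0, 0, 0], [0.5, 0, 0, 0, 0], [0.5, 0, 0, 0, 0]]}}

```text
time_s: 56.68
tcp_pos: [0.6878, 0.0407, -0.0087]
eef_rot: [-90.0, 0.0, -90.0]
contact_force: [0.3, 0.3, -0.3]
gripper_width: 0.0439
```

```bash
python3 - <<'E'
from h import *
to(.475,.043,-.01);save('scene','c32')
E
```

```text
t 56.68 tcp [ 0.6878  0.0407 -0.0087] phi -0.05 tool delta [-0.0022  0.0013 -0.2128] F [ 0.3  0.3 -0.3] w 0.0439
```

View pics/c32.png

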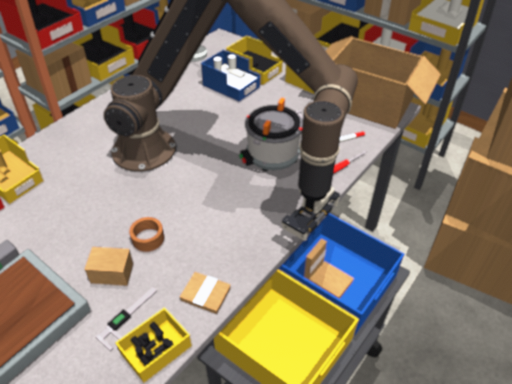

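Request:
{"fn": "jog_arm", "kwargs": {"steps": [[0.5, 0, -0.04, 0, 0], [0.5, 0, -0.04, 0, 0], [0.5, 0, -0.04, 0, 0], [0.5, 0, -0.04, 0, 0], [0.5, 0.0376, 0, -0.0083, 0], [0.5, 0.0376, 0, -0.0083, 0], [0.5, 0.0376, 0, -0.0083, 0], [0.5, 0.0376, 0, -0.0083, 0], [0.5, 0.0376, 0, -0.0083, 0], [0.5, 0.0376, 0, -0.0083, 0], [0.5, 0.0376, 0, -0.0083, 0], [0.5, 0.0376, 0, -0.0083, 0]]}}

```text
time_s: 57.73
tcp_pos: [0.6203, -0.2613, 0.1513]
eef_rot: [-90.0, 0.0, -90.0]
contact_force: [0.4, 0.7, 0.2]
gripper_width: 0.0438
```

Request:
{"fn": "jog_arm", "kwargs": {"steps": [[0.5, 0.0376, 0, -0.0083, 0], [0.5, 0.0376, 0, -0.0083, 0], [0.5, 0.0376, 0, -0.0083, 0], [0.5, 0.0376, 0, -0.0083, 0], [0.5, 0, 0, 0, 7], [0.5, 0, 0, 0, 7], [0.5, 0, 0, 0, 7], [0.5, 0, 0, 0, 7], [0.5, 0, 0, 0, 7], [0.5, 0, 0, 0, 7], [0.5, 0, 0, 0, 7], [0.5, 0, 0, 0, 7]]}}

```text
time_s: 58.73
tcp_pos: [0.5877, -0.4099, 0.1511]
eef_rot: [-90.0, -0.0, -146.4]
contact_force: [0.8, 0.0, -0.7]
gripper_width: 0.0438
```

Request:
{"fn": "jog_arm", "kwargs": {"steps": [[0.5, 0, 0, 0, 7], [0.5, 0, 0, 0, 7], [0.5, 0, 0, 0, 7], [0.5, 0, 0, 0, 7], [0.5, 0, 0, 0, 6], [0.5, 0, 0, 0, 0], [0.5, 0, 0, 0, 0]]}}

```text
time_s: 59.32
tcp_pos: [0.5879, -0.41, 0.151]
eef_rot: [-90.0, -0.0, -179.8]
contact_force: [-0.5, -0.6, 0.5]
gripper_width: 0.0439
```

```bash
python3 - <<'E'
from h import *
to(.588,-.41,-.01);save('scene','c33');save('side','s33')
cv2.imwrite('pics/c33z.png',cv2.resize(load('c33')['image'][190:384,80:340],None,fx=3,fy=3,interpolation=cv2.INTER_CUBIC)[:,:,::-1])
E
```

```text
t 59.32 tcp [ 0.5879 -0.41    0.151 ] phi -89.82 tool delta [-1.00e-04  1.61e-01  0.00e+00] F [-0.5 -0.6  0.5] w 0.0439
```

View pics/c33z.png

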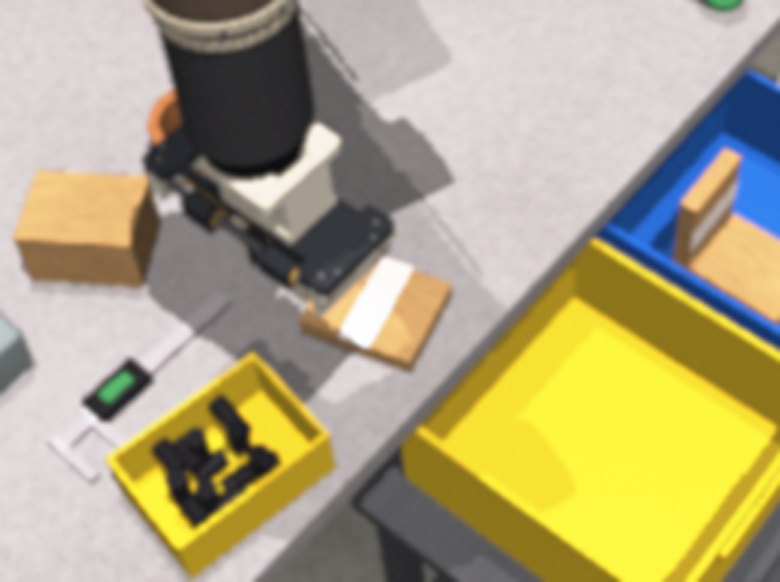

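View pics/s33.png

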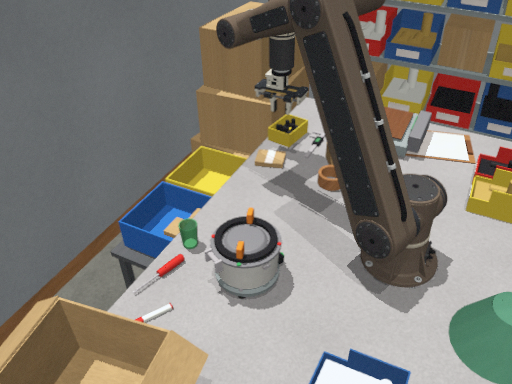

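```bash
python3 - <<'E'
from h import *
c=load('c33');Z=lambda x,y:((x+.5)/3-.5+80,(y+.5)/3-.5+190)
print(plane(c,[Z(450,289),Z(412,357),Z(303,312),Z(345,255)],.02).round(3))
print('bin',plane(c,[Z(255,353),Z(332,440),Z(110,460)],.06).round(3))
E
```

```text
[[ 0.634 -0.265  0.02 ]
 [ 0.654 -0.34   0.02 ]
 [ 0.547 -0.366  0.02 ]
 [ 0.534 -0.297  0.02 ]]
bin [[ 0.565 -0.438  0.06 ]
 [ 0.672 -0.457  0.06 ]
 [ 0.544 -0.584  0.06 ]]
```

Request:
{"fn": "jog_arm", "kwargs": {"steps": [[0.5, 0, 0.03, -0.008, 0], [0.5, 0, 0.04, 0, 0], [0.5, 0, 0.04, 0, 0], [0.5, 0, 0.03, 0, 0], [0.5, 0, 0.015, 0, 0], [0.5, 0, 0.005, 0, 0], [0.5, 0, 0, 0, 0], [0.5, 0, 0, 0, 0]]}}

```text
time_s: 60.08
tcp_pos: [0.5889, -0.4027, -0.0081]
eef_rot: [-90.0, 0.1, -179.9]
contact_force: [1.0, -0.1, 0.9]
gripper_width: 0.044
```

Request:
{"fn": "jog_arm", "kwargs": {"steps": [[0.5, 0, 0, -0.012, 0], [0.5, 0, 0, -0.012, 0], [0.5, 0, 0, -0.012, 0], [0.5, 0, 0, -0.012, 0], [0.5, 0, 0, -0.012, 0], [0.5, 0, 0, -0.012, 0], [0.5, 0, 0, -0.012, 0], [0.5, 0, 0, -0.012, 0], [0.5, 0, 0, -0.012, 0], [0.5, 0, 0, -0.012, 0], [0.5, 0, 0, 0, 0]]}}

```text
time_s: 61.0
tcp_pos: [0.5882, -0.2798, -0.0092]
eef_rot: [-90.0, -0.0, -179.9]
contact_force: [0.2, -0.1, 0.1]
gripper_width: 0.0439
```

```bash
python3 - <<'E'
from h import *
to(.588,.02,-.01);save('scene','c34');save('side','s34')
a=cv2.resize(load('c34')['image'][190:340,150:310],None,fx=2.5,fy=2.5,interpolation=cv2.INTER_CUBIC)
b=cv2.resize(load('s34')['image'][80:230,180:340],None,fx=2.5,fy=2.5,interpolation=cv2.INTER_CUBIC)
cv2.imwrite('pics/m34.png',np.hstack([a,b])[:,:,::-1])
E
```

```text
t 61.0 tcp [ 0.5882 -0.2798 -0.0092] phi -89.94 tool delta [-1.000e-04  1.000e-03 -2.998e-01] F [ 0.2 -0.1  0.1] w 0.0439
```

View pics/m34.png

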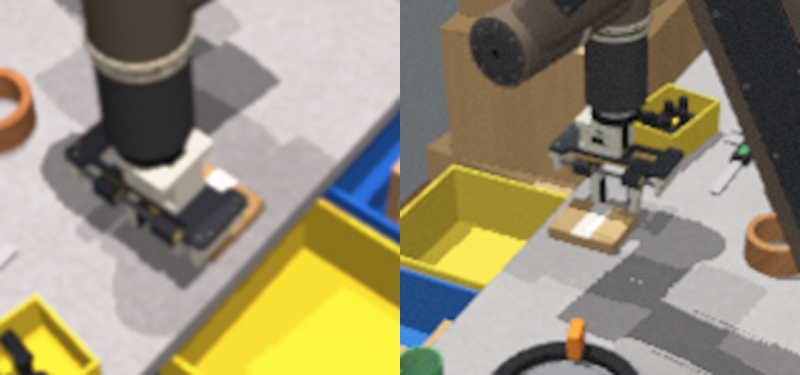

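Request:
{"fn": "jog_arm", "kwargs": {"steps": [[0.5, 0, 0, -0.012, 0], [0.5, 0, 0, -0.012, 0], [0.5, 0, 0, -0.012, 0], [0.5, 0, 0, -0.012, 0], [0.5, 0, 0, -0.012, 0], [0.5, 0, 0, -0.012, 0], [0.5, 0, 0, -0.012, 0], [0.5, 0, 0, -0.012, 0], [0.5, 0, 0, -0.012, 0], [0.5, 0, 0, -0.012, 0], [0.5, 0, 0, -0.012, 0], [0.5, 0, 0, -0.012, 0]]}}

```text
time_s: 62.1
tcp_pos: [0.5883, -0.1371, -0.0091]
eef_rot: [-90.0, 0.0, 180.0]
contact_force: [0.4, -0.5, 0.3]
gripper_width: 0.0438
```

```bash
python3 - <<'E'
from h import *
to(.588,.02,-.01);save('scene','c35');save('side','s35')
a=cv2.resize(load('c35')['image'][160:310,180:340],None,fx=2.5,fy=2.5,interpolation=cv2.INTER_CUBIC)
b=cv2.resize(load('s35')['image'][100:250,170:330],None,fx=2.5,fy=2.5,interpolation=cv2.INTER_CUBIC)
cv2.imwrite('pics/m35.png',np.hstack([a,b])[:,:,::-1])
E
```

```text
t 62.1 tcp [ 0.5883 -0.1371 -0.0091] phi -90.02 tool delta [ 0.0004  0.0009 -0.1571] F [ 0.4 -0.5  0.3] w 0.0438
```

View pics/m35.png

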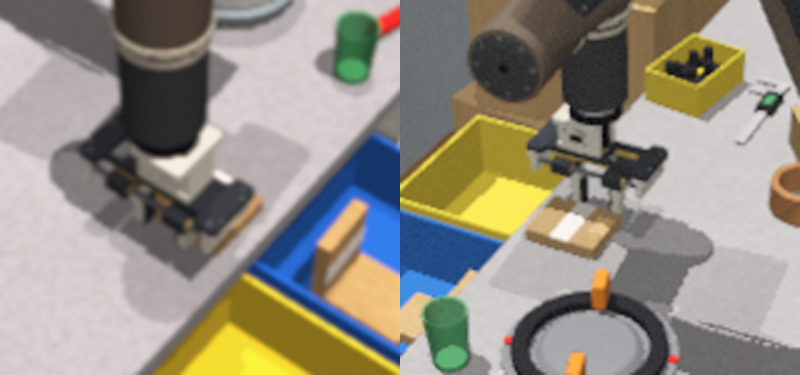

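Stable. Another 156 mm.

Request:
{"fn": "jog_arm", "kwargs": {"steps": [[0.5, 0, 0, -0.012, 0], [0.5, 0, 0, -0.012, 0], [0.5, 0, 0, -0.012, 0], [0.5, 0, 0, -0.012, 0], [0.5, 0, 0, -0.012, 0], [0.5, 0, 0, -0.012, 0], [0.5, 0, 0, -0.012, 0], [0.5, 0, 0, -0.012, 0], [0.5, 0, 0, -0.012, 0], [0.5, 0, 0, -0.012, 0], [0.5, 0, 0, -0.012, 0], [0.5, 0, 0, -0.012, 0]]}}

```text
time_s: 63.2
tcp_pos: [0.5883, 0.0069, -0.0091]
eef_rot: [-90.0, -0.0, 180.0]
contact_force: [0.6, -0.6, -0.1]
gripper_width: 0.0434
```

Request:
{"fn": "jog_arm", "kwargs": {"steps": [[0.5, 0, 0, -0.012, 0], [0.5, 0, 0, 0, 0], [0.5, 0, 0, 0.02, 0], [0.5, 0, -0.04, 0, 0], [0.5, 0, -0.04, 0, -6.9], [0.5, 0, -0.04, 0, -6.9], [0.5, 0, -0.04, 0, -6.9], [0.5, 0, -0.04, 0, -6.9], [0.5, 0, 0, 0, -6.9], [0.5, 0, 0, 0, -6.9], [0.5, 0, 0, 0, -6.9], [0.5, 0, 0, 0, -6.9]]}}

```text
time_s: 64.2
tcp_pos: [0.5882, -0.0021, 0.1911]
eef_rot: [-90.0, 0.0, -124.5]
contact_force: [-0.7, -0.3, 0.0]
gripper_width: 0.0437
```

Request:
{"fn": "jog_arm", "kwargs": {"steps": [[0.5, 0, 0, 0, -6.9], [0.5, 0, 0, 0, -6.9], [0.5, 0, 0, 0, -7], [0.5, 0, 0, 0, -7], [0.5, 0, 0, 0, -7], [0.5, -0.025, 0, -0.03, 0], [0.5, -0.025, 0, -0.03, 0], [0.5, -0.025, 0, -0.03, 0], [0.5, 0, 0, 0, 0], [0.5, 0, 0, 0, 0]]}}

```text
time_s: 65.03
tcp_pos: [0.4973, 0.074, 0.1915]
eef_rot: [-89.9, 0.0, -89.8]
contact_force: [0.6, -0.6, 0.2]
gripper_width: 0.0437
```

```bash
python3 - <<'E'
from h import *
to(.49,.075,-.01);save('wrist','w36');save('scene','c36')
E
```

```text
t 65.03 tcp [0.4973 0.074  0.1915] phi 0.15 tool delta [-0.0008  0.2014 -0.0075] F [ 0.6 -0.6  0.2] w 0.0437
```

View pics/w36.png

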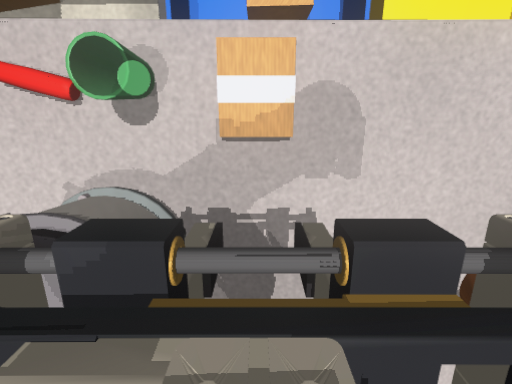

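Request:
{"fn": "jog_arm", "kwargs": {"steps": [[0.5, 0, 0.04, 0, 0], [0.5, 0, 0.04, 0, 0], [0.5, 0, 0.04, 0, 0], [0.5, 0, 0.04, 0, 0], [0.5, 0, 0.03, 0, 0], [0.5, 0, 0.01, 0, 0], [0.5, 0, 0, 0, 0], [0.5, 0, 0, 0, 0]]}}

```text
time_s: 65.8
tcp_pos: [0.4987, 0.0719, -0.0099]
eef_rot: [-90.1, -0.1, -90.1]
contact_force: [0.0, -0.5, 0.3]
gripper_width: 0.0443
```

Request:
{"fn": "jog_arm", "kwargs": {"steps": [[0.5, 0, 0, 0.012, 0], [0.5, 0, 0, 0.012, 0], [0.5, 0, 0, 0.012, 0], [0.5, 0, 0, 0.012, 0], [0.5, 0, 0, 0.012, 0], [0.5, 0, 0, 0.012, 0], [0.5, 0, 0, 0.012, 0], [0.5, 0, 0, 0.012, 0], [0.5, 0, 0, 0.012, 0], [0.5, 0, 0, 0.012, 0], [0.5, 0, 0, 0.012, 0], [0.5, 0, 0, 0.012, 0]]}}

```text
time_s: 66.8
tcp_pos: [0.6444, 0.0726, -0.007]
eef_rot: [-89.8, 0.1, -90.1]
contact_force: [0.0, 0.5, 1.1]
gripper_width: 0.0436
```

Request:
{"fn": "jog_arm", "kwargs": {"steps": [[0.5, 0, 0, 0.012, 0], [0.5, 0, 0, 0.012, 0], [0.5, 0, 0, 0.012, 0], [0.5, 0, 0, 0.01, 0], [0.5, 0, 0, 0, 0], [0.5, 0, 0, 0, 0], [0.5, 0, 0, 0, 0], [0.5, 0, 0, 0, 0]]}}

```text
time_s: 67.47
tcp_pos: [0.688, 0.0726, -0.0088]
eef_rot: [-90.0, 0.0, -90.0]
contact_force: [-0.2, 0.6, 0.9]
gripper_width: 0.044
```

```bash
python3 - <<'E'
from h import *
to(.49,.075,-.01);save('scene','c37')
cv2.imwrite('pics/c37z.png',cv2.resize(load('c37')['image'][120:320,180:420],None,fx=3,fy=3,interpolation=cv2.INTER_CUBIC)[:,:,::-1])
E
```

```text
t 67.47 tcp [ 0.688   0.0726 -0.0088] phi -0.03 tool delta [-0.0023  0.0012 -0.198 ] F [-0.2  0.6  0.9] w 0.044
```

View pics/c37z.png

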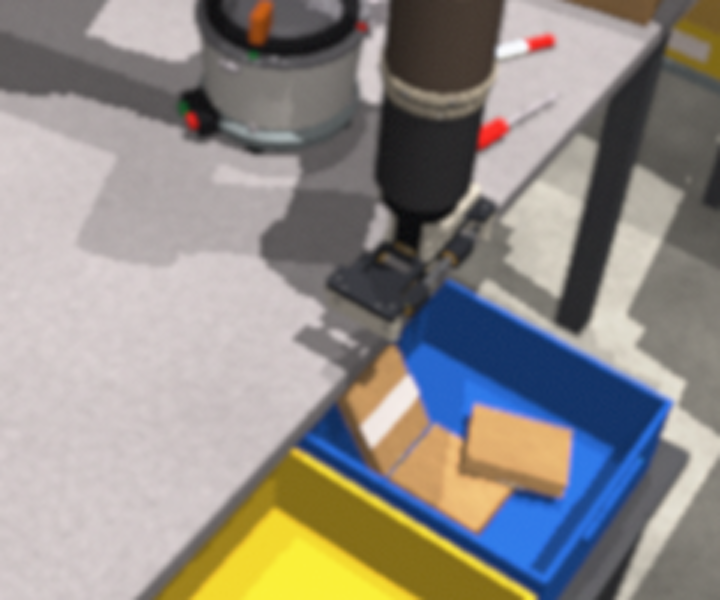

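Request:
{"fn": "jog_arm", "kwargs": {"steps": [[0.5, 0, -0.04, 0, 0], [0.5, 0, -0.04, 0, 0], [0.5, 0, -0.04, 0, 0], [0.5, 0, -0.04, 0, 0], [0.5, 0, -0.04, 0, 0], [0.5, 0, -0.04, -0.03, 0], [0.5, 0, -0.02, -0.04, 0], [0.5, 0, 0, -0.04, 0], [0.5, 0.02, 0, -0.03, 0], [0.5, 0.03, 0, -0.02, 0], [0.5, 0, 0, 0, 0], [0.5, 0, 0, 0, 0]]}}

```text
time_s: 68.52
tcp_pos: [0.5349, 0.0218, 0.2441]
eef_rot: [-89.9, 0.0, -90.1]
contact_force: [0.7, 0.6, 0.1]
gripper_width: 0.0438
```

```bash
python3 - <<'E'
from h import *
to(.49,.075,-.01);save('scene','c38');save('side','s38');save('wrist','w38')
cv2.imwrite('pics/c38b.png',cv2.resize(load('c38')['image'],(800,600),interpolation=cv2.INTER_CUBIC)[:,:,::-1])
E
```

```text
t 68.52 tcp [0.5349 0.0218 0.2441] phi -0.06 tool delta [-0.0529  0.254  -0.0454] F [0.7 0.6 0.1] w 0.0438
```

View pics/c38b.png

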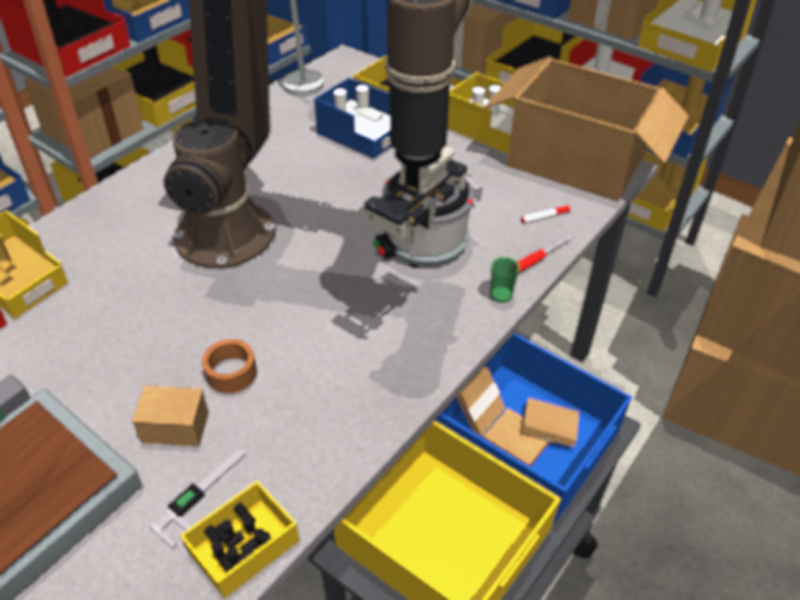

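View pics/s38.png

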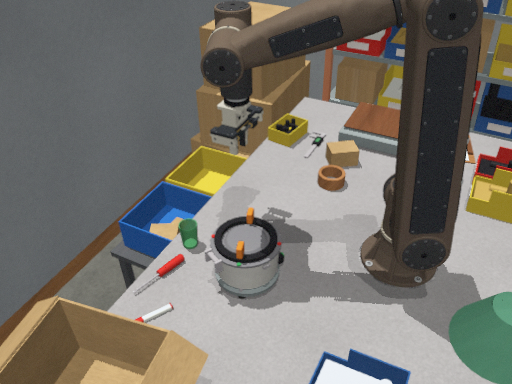

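View pics/w38.png

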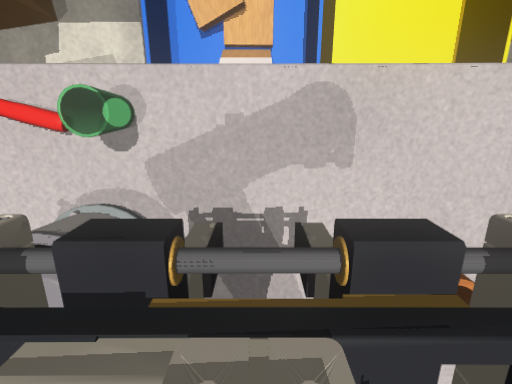

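Request:
{"fn": "jog_arm", "kwargs": {"steps": [[0.5, 0, 0, 0, 0], [0.5, 0, 0, 0, 0], [0.5, 0, 0, 0, 0], [0.5, 0, 0, 0, 0], [0.5, 0, 0, 0, 0], [0.5, 0, 0, 0, 0]]}}

```text
time_s: 69.17
tcp_pos: [0.5361, 0.0228, 0.2427]
eef_rot: [-90.0, -0.0, -90.0]
contact_force: [1.0, -0.1, -0.8]
gripper_width: 0.0436
```

```bash
python3 - <<'E'
from h import *
c=save('scene','c39');d=np.abs(c['image'].astype(int)-load('c38')['image'])[200:330,260:410].max(); print('diff',d, np.array(r.get_state()['contact_force']).round(1))
r.close_job()
E
```

```text
diff 12 [ 0.2 -0.5  0.3]
the job is handed in; nothing more can be done
```

The job is done and handed in at about 69 s, well under the 210 s limit.

- **Sockets:** There were three sockets, and all of them stand upright and spread over the bowl floor. I saw no fourth socket in any view.
- **Lid and ring:** I pushed the lid down flat, pressing to about 30 N on firm contact. The ring is turned about 90° clockwise. It stopped moving against its stop at about 13 N, and in the last close views the lugs sit at the green dots.
- **Pads:** There were three pads. I slid all of them off the far edge without lifting any, and all are in the blue tote. The yellow tote is empty. One pad leans against the blue tote's near wall instead of lying flat, but nothing in the tote moved between the last two pictures.
- **Other items:** In the final pictures the jar, tape roll, screwdriver, caliper, bin, carton and marker stand where they were. The gripper is clear of everything.

**Checks that disagreed:**
- **Fingertip height:** The fingertips stood about 35–39 mm higher than the stated tool geometry implied. Because of this, my first two grasps closed over the top of the first socket. It stayed standing, and I corrected for the offset after that.
- **Camera positions:** The cameras disagreed by up to about 17 mm on some positions, usually 10 mm or less. I combined them and re-checked with the wrist camera before each socket after the first, before gripping the lug and before the pushes off the edge.

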